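Move the curve template to the other folding hook and fold the emptied hook away

ROBOT

A 6-joint arm with a two-finger parallel gripper is mounted at the origin on the work surface. World frame = base frame: x ahead of the robot, y to its left, z up, the work surface at z = 0. Lengths are in mm, angles in rad, forces in N, time in s.
With the tool pointing down it reaches from about 350 to 875 mm from the base axis. Payload 4.2 kg.
Tool frame: the origin (TCP) lies at the very end of the fingers, on their centre line; the grasp point (between the pads) lies 19 mm behind it; z points along the fingers, y is the line along which they close (so a half turn about z gives the same grasp; the last joint's range is limited). The gripper opens to 85 mm and grips with 20 to 120 N. Pads are 22 mm wide; open, the fingers measure 114 mm over their backs; the gripper's body (76 mm by 85 mm) begins 54 mm behind the grasp point. The pads swing forward as they close: fully open they stand 13 mm farther back than shut.
Start: joints at [-1.007, 0.385, 0.008, 0, -1.194, -0.259], TCP at [187.58, -596.165, 231.312] pointing down, gripper open.
Joint ranges: [-3.14, 3.14], [-1.21, 2.06], [-1.07, 1.41], [-3.16, 2.05], [-2.99, -0.16], [-3.1, 3.1]. Speed limits (rad/s): [2.79, 2.79, 3.14, 3.14, 3.14, 3.14].

INTERFACE

Orientations are given as a unit quaternion [x, y, z, w].
In Python, from bench import arm, optics gives the robot as it stands. The module is installed in compiled form; this text tells all that it offers.
- The arm moves only by the tool step_arm, never from a script. Its argument "motion" is a list of rows, each an object with "dr": the turn, a rotation vector about the tool's x, y, z in units of 8 degrees (1.0 is 8 degrees), a list of three; "slide": the shift along the tool's x, y, z in mm, a list of three; "jaw": the finger opening in mm, from 0 to 85.4. A call has exactly 8 rows; each row is the pose to reach, as a shift and turn from the pose commanded when the call began, along the tool's axes at that moment; what a row does not reach only later rows make up. A row lasts 1/8 s, in which the tool goes at most 62.5 mm and 10.7 degrees, less where a joint would pass 70% of its speed; a pose out of reach is approached as far as the arm can. A call with a gripper value outside its range is refused whole. The fingers move at their own pace and stop on an object; the grip force is fixed at half the most. Time passes only in rows, so rows that repeat a pose let the fingers close, or fill a call up. It gives the time, the measured TCP pose, the force, the opening and the grip force at its end, in the units of the state.
- arm.read_state(): the state, without advancing time (a new reading comes with each control period).
- optics.get_image(name): name is "scene" or "top" or "wrist"; returns the picture (480x640x3 uint8, blue, green, red); there is no depth.
- optics.camera_info(name): a dict with "camera_matrix" (3x3 intrinsics, pixels), "view" (4x4, takes a point from world to camera coordinates); the wrist camera has in their place "T_tool_cam" (4x4, takes a point from camera to tool coordinates, whose origin is the TCP and whose axes are the flange's). Camera axes: x right, y up, looking along -z (the intrinsics and any distortion apply to the point x, -y, -z); pixel columns grow to the right and rows downward; lengths in mm; the calibration is good to about 2 mm. A picture is of the moment at which its call begins: read the wrist's pose just before it. camera_info takes no time and is no camera call.
- arm.job_done(): hands the job in; it is judged then, once.
The state is a dict: "clock": time; "joints": joint angles; "joint_vel": joint speeds; "joint_efforts": joint torques, N m; "position": TCP position; "ee_rot": TCP orientation; "contact_force": force on the tool from outside, world axes, zero at the start; "wrist_torque": the same for the moment, N m; "gripper_width": finger opening in mm; "grasp_force": force on a finger pad.
Only numpy, scipy, OpenCV 4.12 (cv2) and the standard library are available. Lean on these libraries where they do the work, as an engineer would, in place of code of your own. Each camera call takes 0.05 s, during which the arm holds its last target. There are 200 camera calls.

TASK

Swing the folded red hook out to its stop and press it firmly home there for a moment (about 12 N for half a second, never more than 18 N on hook or rail); push the hooks by their posts, do not grip them. Move the plywood template from the blue hook onto the red one, guiding it on without forcing (the same limit), and leave it hanging freely; then fold the emptied blue hook flat against the rail and press it home in the same way. Leave the mug, the ink jar and the little dress form alone.

Things in the scene. Friction and masses are not known exactly. Their poses are not given: they have to be found in the camera images.
- rail: Pale wooden board, 500 mm long, 18 mm thick, 50 mm tall, its top 230 mm above the table, on two white posts near its ends (27 mm behind its front face); fixed. Origin on the table below the middle of its front face; x points through the board to its back, y along it, z up. The two hooks are on its front (-x) face, 100 mm either side of the middle; which is on which side varies.
- hook_blue: The blue hook, carrying the template at first; fixed to the rail's front face, with a swing arm. Origin on the vertical hinge axis at the arm's mid height, 14 mm in front of the board, 235 mm above the table; x, y, z as the rail's. The arm swings from folded, flat along the board to the rail's +y, to fully out, to the rail's -x. Solid stops end both, each up to 7 degrees off true: feel for them.
- hook_red: The red hook, at the start empty and folded or up to 17 degrees ajar; otherwise the same as the blue one, and it folds the same way. Both hinges are stiff: about 5 N at the post turns them, and they stay where they are left.
- post_blue (a point): Middle of the upright round post (12 mm diameter, 15 mm up and down from here) at the tip of the blue arm, 85 mm from the hinge axis, 255 mm above the table. The arm is a bar 12 mm wide, 10 mm tall, its top 15 mm below this point. The board's top is 25 mm below this point, so when folded the post can still be reached from behind, over the board. y points out along the arm, z up.
- post_red (a point): The same point on the red arm.
- seat_red (a point): Where the template is to hang: on the top face of the red arm, 45 mm from the hinge axis and 40 mm from the post's axis. y points out along the arm, z up.
- template: Plywood template, 10 mm thick (its x), 110 mm wide (y), 227 mm tall, 0.1 to 0.21 kg, hanging upright by its window on the blue arm, roughly square to it and up to 6 mm off its middle. Origin at the middle of the window's upper edge. From the top down: grip tab, bridge 66 mm wide and 16 mm tall, window, and the 110 mm wide round-bottomed body, whose lowest edge is 166 mm below the origin.
- tab (a point): Centre of the grip area on the template's tab, 40 mm above the window's upper edge. The tab is 28 mm wide (y), 10 mm thick (x) and spans from 24 mm below to 21 mm above this point; at its foot is the wider bridge. Axes as the template's.
- eye (a point): Middle of the upper edge of the template's window, the edge by which it hangs. The window is 30 mm wide (y) and 54 mm high; x points through it, z up. It clears arm and post (40 mm tall together) only when the template is raised 31 to 43 mm from where it hangs; then it slides off or on along the arm.
- mug: White mug, 76 mm wide, 85 mm tall, bystander. Origin at its foot.
- ink: Ink jar, 52 mm wide, 70 mm tall, bystander. Origin at its foot.
- form: Small grey dress form on a round foot, 90 mm wide, 210 mm tall, bystander. Origin at its foot.
Mind the look-alikes: they are no part of the job. Of the things shaped like the template, the plywood one is meant.

How it is judged (in metres and radians):
On the way, in this order (a step that is already met when the one before it is completed fails the run):
1. the red arm is pressed against its open stop with 8 to 18 N for 0.3 s, the template still hanging on the blue arm (angle between the y axis of post_red and the x axis of rail, either way round below 0.16 rad and contact force between the fingers and hook_red between 8 and 18 N and distance of template from where it was at the start of the episode below 0.03 m), for 0.3 s.
2. the template hangs on the red arm, released, within 25 mm of the seat along the arm, while the blue arm is still out (angle between the y axis of post_red and the x axis of rail, either way round below 0.16 rad and angle between the y axis of post_blue and the x axis of rail, either way round below 0.6 rad and x of eye in the frame of seat_red between -0.012 and 0.012 m and y of eye in the frame of seat_red between -0.025 and 0.025 m and z of eye in the frame of seat_red between -0.006 and 0.006 m and angle between eye's own z axis and vertical below 0.15 rad and contact force between the fingers and template below 0.05 N and linear speed of template below 0.03 m/s), for 0.2 s.
3. the emptied blue arm is pressed flat against its folded stop with 8 to 18 N for 0.3 s (angle between the y axis of post_blue and the y axis of rail, either way round below 0.16 rad and contact force between the fingers and hook_blue between 8 and 18 N), for 0.3 s.
At the end, for the whole second after the job is handed in: The red arm is out to within 0.16 rad of square to the board with the template hanging on it, upright, still and released, within 25 mm of the seat along the arm; the blue arm is folded to within 0.16 rad of parallel to the board; mug, ink jar and dress form stand within 20 mm of where they were (angle between the y axis of post_red and the x axis of rail, either way round below 0.16 rad and angle between the y axis of post_blue and the y axis of rail, either way round below 0.16 rad and x of eye in the frame of seat_red between -0.012 and 0.012 m and y of eye in the frame of seat_red between -0.025 and 0.025 m and z of eye in the frame of seat_red between -0.006 and 0.006 m and angle between each of eye, mug, ink, form's own z axis and vertical below 0.15 rad and contact force between the fingers and template below 0.05 N and linear speed of template below 0.03 m/s and angular speed of template below 0.2 rad/s and distance of each of mug, ink, form from where it was at the start of the episode below 0.02 m); the robot touches nothing.
It fails at once if fingers pressed on a hook with more than 18 N (contact force between the fingers and hook_blue above 18 N or contact force between the fingers and hook_red above 18 N).
It fails at once if the template was forced against a hook with more than 18 N (contact force between template and hook_blue above 18 N or contact force between template and hook_red above 18 N).
It fails at once if the robot pushed the rail with more than 18 N (contact force between any of the fingers, the arm and rail above 18 N).
It fails at once if the mug, ink jar or dress form was moved by over 20 mm or tipped (distance of any of mug, ink, form from where it was at the start of the episode above 0.02 m or angle between any of mug, ink, form's own z axis and vertical above 0.3 rad).
It fails at once if the template fell (height (world z) of eye below 0.2 m).
It also fails if it takes over 72 s, if anything falls off the work surface, if the arm or the gripper's body presses on something with over 40 N, if the wrist force passes 120 N, or if a joint passes its speed limit or range.

## Working session

There is one attempt and no reset: what is moved stays moved. The work goes in short steps, Python scripts to look and compute and a tool call to move; the robot and the scene stay as the last step left them, time stands still between calls to the robot, and variables do not carry over. Pictures are saved under pics/ and viewed, at most 13 in all, crops included, and the job is handed in when it is done.

Besides the shell and the picture viewer there is one more tool, called after "Emit:" by a JSON object that holds its "fn" and its "kwargs", one argument or row to a line. step_arm: Moves the arm, as the interface text tells. Its arguments: {"type":"object","properties":{"motion":{"type":"array","items":{"type":"object","properties":{"dr":{"type":"array","items":{"type":"number"}},"slide":{"type":"array","items":{"type":"number"}},"jaw":{"type":"number"}}}}},"required":["motion"]}

```bash
mkdir -p pics; cat > h.py <<'E'
import numpy as np, cv2
from bench import arm, optics
from scipy.spatial.transform import Rotation as R
np.set_printoptions(suppress=True,precision=2)
def cam(n):
    i=optics.camera_info(n); K=np.array(i["camera_matrix"])
    if "view" in i: return K,np.array(i["view"]),i
    s=arm.read_state(); T=np.eye(4); T[:3,:3]=R.from_quat(s["ee_rot"]).as_matrix(); T[:3,3]=s["position"]
    return K,np.linalg.inv(T@np.array(i["T_tool_cam"])),i
def proj(c,P):
    K,V,_=c; p=V[:3,:3]@np.asarray(P,float)+V[:3,3]; q=K@np.array([p[0],-p[1],-p[2]]); return q[:2]/q[2]
def ray(c,uv):
    K,V,_=c; d=np.linalg.inv(K)@np.array([uv[0],uv[1],1.]); d=np.array([d[0],-d[1],-d[2]])
    Rm=V[:3,:3]; o=-Rm.T@V[:3,3]; d=Rm.T@d; return o,d/np.linalg.norm(d)
def onz(c,uv,z):
    o,d=ray(c,uv); return o+d*(z-o[2])/d[2]
def tri(obs):
    A=np.zeros((3,3));b=np.zeros(3)
    for c,uv in obs:
        o,d=ray(c,uv);M=np.eye(3)-np.outer(d,d);A+=M;b+=M@o
    p=np.linalg.solve(A,b); return p,[np.linalg.norm(proj(c,p)-uv) for c,uv in obs]
E
python3 - <<'E'
from h import *
for n in("scene","top","wrist"):
    c=cam(n); im=optics.get_image(n); cv2.imwrite(f"pics/{n}0.png",im); print(n,c[0].tolist(),c[1],{k:v for k,v in c[2].items() if k not in("camera_matrix","view")})
print(arm.read_state())
E
```

```text
scene [[473.7464955633954, 0.0, 318.38503112573886], [0.0, 473.7464955633954, 238.9509572977056], [0.0, 0.0, 1.0]] [[    0.84     0.54     0.01  -383.59]
 [   -0.47     0.72     0.51   165.06]
 [    0.27    -0.43     0.86 -1270.4 ]
 [    0.       0.       0.       1.  ]] {}
top [[544.0142365148014, 0.0, 311.83080116995603], [0.0, 544.0142365148014, 233.02540439034425], [0.0, 0.0, 1.0]] [[    0.02    -1.      -0.01   -24.77]
 [    0.98     0.02     0.18  -490.37]
 [   -0.18    -0.01     0.98 -1261.7 ]
 [    0.       0.       0.       1.  ]] {}
wrist [[419.23425427911417, 0.0, 326.62127003959927], [0.0, 419.23425427911417, 237.26790747280631], [0.0, 0.0, 1.0]] [[  -0.3     0.95    0.    623.48]
 [  -0.9    -0.28   -0.32   43.05]
 [  -0.31   -0.1     0.95 -380.98]
 [   0.      0.      0.      1.  ]] {'T_tool_cam': array([[  -0.  ,    0.95,    0.32,   83.31],
       [   1.  ,    0.  ,    0.  ,    0.59],
       [  -0.  ,    0.32,   -0.95, -142.78],
       [   0.  ,    0.  ,    0.  ,    1.  ]])}
{'clock': 0.15, 'joints': array([-1.01,  0.39,  0.01, -0.  , -1.19, -0.26]), 'joint_vel': array([-0., -0.,  0.,  0., -0., -0.]), 'joint_efforts': array([ -0.  , -39.27,  18.86,   4.19,  -0.  ,   0.  ]), 'position': array([ 187.45, -595.77,  230.47]), 'ee_rot': array([-0.15,  0.99,  0.  , -0.  ]), 'contact_force': array([0.07, 0.18, 0.61]), 'wrist_torque': array([ 0.01, -0.03, -0.03]), 'grasp_force': 0.0, 'gripper_width': 85.50496682554049}
```

View pics/scene0.png

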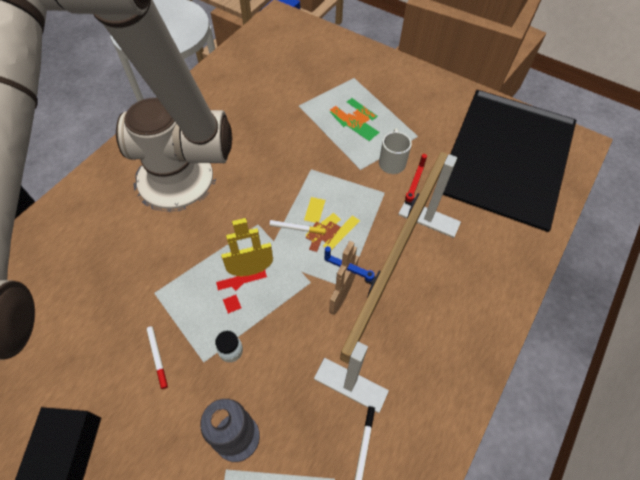

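View pics/top0.png

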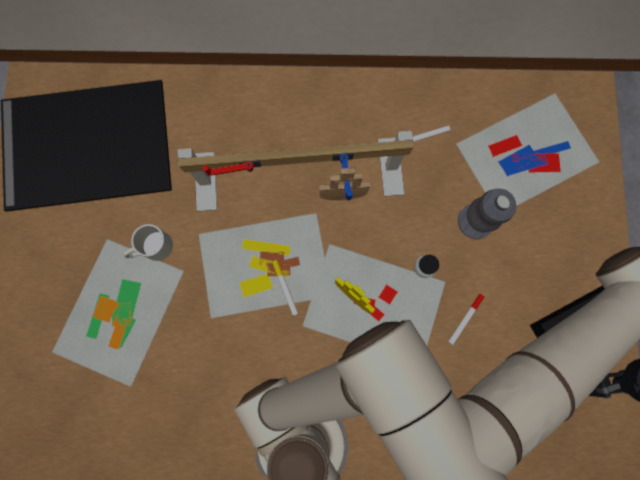

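The scene view shows the red hook folded near (415,180) and the blue hook out at (350,265) with the plywood template. In the top view the rail runs from (181,163) to (412,150), the red hook from (253,163) to (208,170), and the blue hook from (343,157) to (348,195). The yellow template on the table is a look-alike.

```bash
python3 - <<'E'
from h import *
t=cv2.imread("pics/top0.png");s=cv2.imread("pics/scene0.png")
def m(im,lo,hi,box):
    h=cv2.cvtColor(im,cv2.COLOR_BGR2HSV);k=cv2.inRange(h,lo,hi);z=np.zeros_like(k);x0,y0,x1,y1=box;z[y0:y1,x0:x1]=k[y0:y1,x0:x1];return z
for nm,im,bR,bB in(("top",t,(190,150,270,180),(330,145,365,205)),("scene",s,(400,150,435,215),(315,240,385,290))):
    c=cam(nm)
    for col,b,ranges in(("red",bR,[((0,150,80),(8,255,255)),((172,150,80),(180,255,255))]),("blue",bB,[((105,120,60),(130,255,255))])):
        k=sum(m(im,lo,hi,b) for lo,hi in ranges); ys,xs=np.nonzero(k)
        print(nm,col,len(xs),cv2.minAreaRect(np.c_[xs,ys].astype(np.int32)), "ext",[(xs[i],ys[i]) for i in (xs.argmin(),xs.argmax(),ys.argmin(),ys.argmax())])
c=cam("top")
for uv in((181,163),(412,150),(253,163),(208,168),(343,157),(348,190)): print(uv,onz(c,uv,230))
a=cv2.resize(t[130:215,170:420],None,fx=3.2,fy=3.2,interpolation=cv2.INTER_CUBIC)
b=cv2.resize(s[140:370,310:470],None,fx=1.45,fy=1.45,interpolation=cv2.INTER_CUBIC)
cv2.imwrite("pics/a.png",a)
cv2.imwrite("pics/b.png",cv2.resize(s[140:370,310:470],None,fx=2.6,fy=2.6,interpolation=cv2.INTER_CUBIC))
E
```

```text
top red 335 ((227.67697143554688, 167.90216064453125), (10.165414810180664, 49.34510040283203), 84.68545532226562) ext [(np.int64(203), np.int64(166)), (np.int64(252), np.int64(163)), (np.int64(247), np.int64(161)), (np.int64(210), np.int64(174))]
top blue 187 ((345.9884338378906, 176.3931427001953), (45.59917449951172, 8.383584022521973), 83.82982635498047) ext [(np.int64(340), np.int64(155)), (np.int64(352), np.int64(193)), (np.int64(341), np.int64(154)), (np.int64(348), np.int64(199))]
scene red 331 ((416.9137878417969, 176.9654998779297), (8.727680206298828, 49.7663459777832), 21.801406860351562) ext [(np.int64(405), np.int64(195)), (np.int64(426), np.int64(154)), (np.int64(423), np.int64(153)), (np.int64(408), np.int64(200))]
scene blue 335 ((348.14886474609375, 265.02496337890625), (56.0471076965332, 11.838936805725098), 29.167613983154297) ext [(np.int64(325), np.int64(249)), (np.int64(373), np.int64(273)), (np.int64(327), np.int64(247)), (np.int64(367), np.int64(280))]
(181, 163) [601.85 261.09 230.  ]
(412, 150) [ 638.61 -225.9   230.  ]
(253, 163) [604.39 109.08 230.  ]
(208, 168) [591.85 203.46 230.  ]
(343, 157) [620.75 -80.38 230.  ]
(348, 190) [549.1  -91.43 230.  ]
```

View pics/a.png

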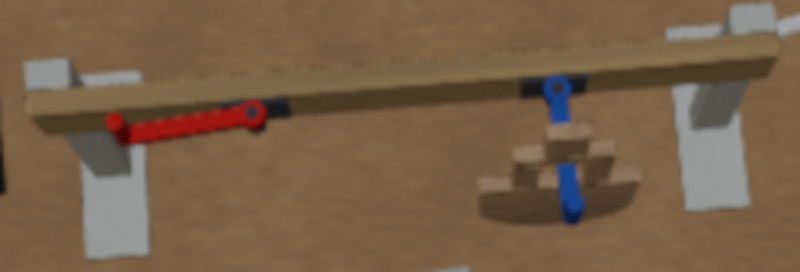

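View pics/b.png

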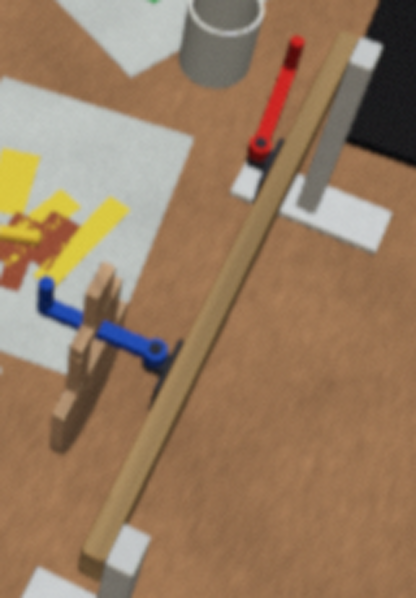

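The enlarged crops show the red post top at top (206,168) / scene (424,156), the red hinge at (249,165) / (410,196), the blue post at (348,193) / (328,250), the blue hinge at (344,157.5) / (370,275), and the tab top at (348,171) / (351,243).

```bash
python3 - <<'E'
from h import *
T=cam("top");S=cam("scene")
a=lambda u,v:np.array([170+u/3.2,130+v/3.2]); b=lambda u,v:np.array([310+u/2.6,140+v/2.6])
P={"redpost_top":(a(116,121),b(296,43)),"redhinge":(a(254,113),b(260,146)),"bluepost_top":(a(571,203),b(46,285)),"bluehinge":(a(557,88),b(155,350)),"tabtop":(a(569,131),b(106,270)),
"railL_frontback_mid":(a(30,105),b(350,38)),"railR":(a(775,49),b(93,556)),
"shoulderL":(a(529,152),b(101,0) if 0 else b(84,345)),}
for k,(u,v) in P.items(): p,e=tri([(T,u),(S,v)]); print(k,p,np.round(e,1))
# fit rail front/back top edge in top image
im=cv2.imread("pics/top0.png").astype(float)
g=cv2.cvtColor(im.astype(np.uint8),cv2.COLOR_BGR2LAB).astype(float)
print("bluepost z270",onz(T,a(571,203),270),"red",onz(T,a(116,121),270), "tab301",onz(T,a(569,131),301))
print("hinge z~242", onz(T,a(254,113),242),onz(T,a(557,88),242))
print("railL b/f",onz(T,a(27,93),230),onz(T,a(36,115),230),"R",onz(T,a(776,39),230),onz(T,a(776,57),230))
print("tool0 pos of mug etc", onz(T,(151,241),85),onz(T,(428,265),70),onz(T,(497,205),200),onz(T,(477,222),0))
E
```

```text
redpost_top [581.44 199.66 265.79] [0.2 0.2]
redhinge [597.97 116.25 236.19] [0.4 0.4]
bluepost_top [533.26 -90.99 260.81] [0.3 0.3]
bluehinge [617.89 -81.98 236.6 ] [0.2 0.3]
tabtop [570.06 -84.3  305.17] [1.8 2. ]
railL_frontback_mid [606.42 267.99 221.24] [0.8 0.8]
railR [ 654.81 -227.22  218.07] [0.9 1.2]
shoulderL [575.02 -75.81 196.23] [6.7 7.4]
bluepost z270 [531.23 -90.12 270.  ] red [579.87 198.54 270.  ] tab301 [568.62 -86.82 301.  ]
hinge z~242 [595.42 114.92 242.  ] [615.69 -82.05 242.  ]
railL b/f [610.41 267.06 230.  ] [595.41 260.16 230.  ] R [ 655.95 -227.2   230.  ] [ 643.47 -227.02  230.  ]
tool0 pos of mug etc [457.82 357.48  85.  ] [ 415.3  -287.56   70.  ] [ 529.67 -409.95  200.  ] [ 534.24 -425.73    0.  ]
```

```bash
cat > mv.py <<'E'
from h import *
import json,os
YAW=5.8; yr=np.array([-np.sin(np.radians(YAW)),np.cos(np.radians(YAW))]); xr=np.array([yr[1],-yr[0]])
HR=np.array([596.7,116.3]); HB=np.array([616.9,-82.7])
def post(H,th,r=85.): t=np.radians(th); return H+r*(-np.sin(t)*xr+np.cos(t)*yr)
def tang(th): t=np.radians(th); return -np.cos(t)*xr-np.sin(t)*yr
def load():
    if os.path.exists("cmd.json"): return json.load(open("cmd.json"))
    return [187.58,-596.165,231.312,90+np.degrees(2*np.arctan2(0.987,-0.15))-180-90] 
def yaw_now():
    y=R.from_quat(arm.read_state()["ee_rot"]).as_matrix()[:,1]; return np.degrees(np.arctan2(y[1],y[0]))%360
def rows(targets,jaw,save=True):
    """targets: 8 of (x,y,z,psi)"""
    c=json.load(open("cmd.json")); s,k=np.sin(np.radians(c[3])),np.cos(np.radians(c[3]))
    B=np.array([[-s,k,0],[k,s,0],[0,0,-1]])
    out=[]
    for t in targets:
        d=np.round(B@(np.array(t[:3])-c[:3]),1); a=round(-(t[3]-c[3])/8,2); out.append({"dr":[0,0,a],"slide":d.tolist(),"jaw":jaw})
    while len(out)<8: out.append(out[-1])
    print(json.dumps(out)); l=out[-1]
    if save:
        p=np.array(c[:3])+B.T@np.array(l["slide"]); json.dump([*p.tolist(),c[3]-8*l["dr"][2]],open("cmd.json","w"))
def lin(a,b,n): return [np.array(a)+(np.array(b)-np.array(a))*(i+1)/n for i in range(n)]
E
python3 - <<'E'
from mv import *
q=R.from_quat([-0.15,0.99,0,0]); print(yaw_now(),arm.read_state()["ee_rot"])
json.dump([187.58,-596.165,231.312,float(yaw_now())],open("cmd.json","w"))
c=load(); th=5.4
g=post(HR,th)-tang(th)*45; print("post",post(HR,th),"goal",g)
G=[*g,330.,95.8+th]; A=[c[0]+30,c[1]+60,330,c[3]]
pts=[A,A]+lin(A,G,16)
rows(pts[:8],0); rows(pts[8:16],0); rows(pts[16:],0)
E
```

```text
107.45639977120183 [-0.15  0.99  0.   -0.  ]
post [580.19 199.68] goal [624.33 208.42]
[{"dr": [0, 0, -0.0], "slide": [-46.6, 48.2, -98.7], "jaw": 0}, {"dr": [0, 0, -0.0], "slide": [-46.6, 48.2, -98.7], "jaw": 0}, {"dr": [0, 0, 0.05], "slide": [-84.8, 85.0, -98.7], "jaw": 0}, {"dr": [0, 0, 0.1], "slide": [-123.0, 121.8, -98.7], "jaw": 0}, {"dr": [0, 0, 0.15], "slide": [-161.3, 158.5, -98.7], "jaw": 0}, {"dr": [0, 0, 0.2], "slide": [-199.5, 195.3, -98.7], "jaw": 0}, {"dr": [0, 0, 0.24], "slide": [-237.7, 232.1, -98.7], "jaw": 0}, {"dr": [0, 0, 0.29], "slide": [-275.9, 268.8, -98.7], "jaw": 0}]
[{"dr": [0, 0, 0.05], "slide": [-36.7, 38.3, 0.0], "jaw": 0}, {"dr": [0, 0, 0.1], "slide": [-73.4, 76.6, 0.0], "jaw": 0}, {"dr": [0, 0, 0.15], "slide": [-110.1, 114.9, 0.0], "jaw": 0}, {"dr": [0, 0, 0.2], "slide": [-146.8, 153.2, 0.0], "jaw": 0}, {"dr": [0, 0, 0.25], "slide": [-183.4, 191.5, 0.0], "jaw": 0}, {"dr": [0, 0, 0.3], "slide": [-220.1, 229.7, 0.0], "jaw": 0}, {"dr": [0, 0, 0.35], "slide": [-256.8, 268.0, 0.0], "jaw": 0}, {"dr": [0, 0, 0.39], "slide": [-293.5, 306.3, 0.0], "jaw": 0}]
[{"dr": [0, 0, 0.05], "slide": [-34.6, 40.2, 0.0], "jaw": 0}, {"dr": [0, 0, 0.1], "slide": [-69.1, 80.5, 0.0], "jaw": 0}, {"dr": [0, 0, 0.1], "slide": [-69.1, 80.5, 0.0], "jaw": 0}, {"dr": [0, 0, 0.1], "slide": [-69.1, 80.5, 0.0], "jaw": 0}, {"dr": [0, 0, 0.1], "slide": [-69.1, 80.5, 0.0], "jaw": 0}, {"dr": [0, 0, 0.1], "slide": [-69.1, 80.5, 0.0], "jaw": 0}, {"dr": [0, 0, 0.1], "slide": [-69.1, 80.5, 0.0], "jaw": 0}, {"dr": [0, 0, 0.1], "slide": [-69.1, 80.5, 0.0], "jaw": 0}]
```

Emit:
{"fn": "step_arm", "kwargs": {
  "motion": [
    {"dr": [0, 0, 0], "slide": [-46.6, 48.2, -98.7], "jaw": 0},
    {"dr": [0, 0, 0], "slide": [-46.6, 48.2, -98.7], "jaw": 0},
    {"dr": [0, 0, 0.05], "slide": [-84.8, 85.0, -98.7], "jaw": 0},
    {"dr": [0, 0, 0.1], "slide": [-123.0, 121.8, -98.7], "jaw": 0},
    {"dr": [0, 0, 0.15], "slide": [-161.3, 158.5, -98.7], "jaw": 0},
    {"dr": [0, 0, 0.2], "slide": [-199.5, 195.3, -98.7], "jaw": 0},
    {"dr": [0, 0, 0.24], "slide": [-237.7, 232.1, -98.7], "jaw": 0},
    {"dr": [0, 0, 0.29], "slide": [-275.9, 268.8, -98.7], "jaw": 0}
  ]
}}

```text
clock: 1.15
position: [370.4, -255.3, 329.9]
ee_rot: [-0.132, 0.991, 0.0, 0.0]
contact_force: [1.0, 0.0, -0.1]
gripper_width: -0.1
grasp_force: 0.0
```

Emit:
{"fn": "step_arm", "kwargs": {
  "motion": [
    {"dr": [0, 0, 0.05], "slide": [-36.7, 38.3, 0.0], "jaw": 0},
    {"dr": [0, 0, 0.1], "slide": [-73.4, 76.6, 0.0], "jaw": 0},
    {"dr": [0, 0, 0.15], "slide": [-110.1, 114.9, 0.0], "jaw": 0},
    {"dr": [0, 0, 0.2], "slide": [-146.8, 153.2, 0.0], "jaw": 0},
    {"dr": [0, 0, 0.25], "slide": [-183.4, 191.5, 0.0], "jaw": 0},
    {"dr": [0, 0, 0.3], "slide": [-220.1, 229.7, 0.0], "jaw": 0},
    {"dr": [0, 0, 0.35], "slide": [-256.8, 268.0, 0.0], "jaw": 0},
    {"dr": [0, 0, 0.39], "slide": [-293.5, 306.3, 0.0], "jaw": 0}
  ]
}}

```text
clock: 2.15
position: [573.8, 117.0, 329.7]
ee_rot: [-0.105, 0.994, -0.0, -0.0]
contact_force: [0.7, -0.7, -0.1]
gripper_width: 0.1
grasp_force: 0.0
```

```bash
python3 - <<'E'
from mv import *
c=cam("wrist"); im=optics.get_image("wrist"); cv2.imwrite("pics/w1.png",im)
p5=post(HR,5.4)
for n,P in(("posttop",[*p5,270]),("hinge",[*HR,240]),("bluehinge",[*HB,240]),("bluepost",[*post(HB,90),270])): print(n,proj(c,P))
print(arm.read_state()["position"],load())
E
```

```text
posttop [473.09 303.03]
hinge [316.76 278.03]
bluehinge [-20.73 244.68]
bluepost [-101.76   93.01]
[576.58 121.7  328.04] [624.3026044691563, 208.45374932225232, 330.012, 101.21639977120184]
```

View pics/w1.png

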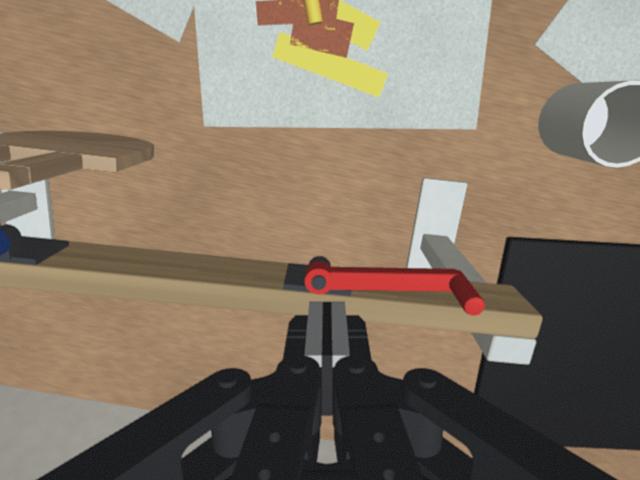

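Predictions land within 2 px: the red post top is at (474,304) and the hinge at (318,280), so the model is good. Next I descend behind the red post.

```bash
python3 - <<'E'
from mv import *
json.dump([573.8+0,0,0,0],open("/dev/null","w"))
# undo saved third call: recompute cmd after call 2
c=load(); s,k=np.sin(np.radians(c[3]+.8)),np.cos(np.radians(c[3]+.8)); B=np.array([[-s,k,0],[k,s,0],[0,0,-1]])
p=np.array(c[:3])-B.T@np.array([-69.1,80.5,0]); json.dump([*p.tolist(),c[3]+.8],open("cmd.json","w")); print(load())
th=5.4; g=lambda d,z:[*(post(HR,th)-tang(th)*d),z,95.8+th]
c=load(); rows(lin(c,g(45,330),2)+lin(g(45,330),g(36,247),3)+lin(g(36,247),g(24,247),2),0)
print("---push"); 
def P(th,d,z=247): return [*(post(HR,th,80)-tang(th)*d),z,95.8+th]
rows([P(5.4,20),P(5.4,17)]+[P(t,17) for t in (8,11,15,19,23,27)],0)
E
```

```text
[573.4761486349656, 115.33161775657635, 330.012, 102.01639977120183]
[{"dr": [0, 0, 0.05], "slide": [-34.6, 40.2, 0.0], "jaw": 0}, {"dr": [0, 0, 0.1], "slide": [-69.1, 80.5, 0.0], "jaw": 0}, {"dr": [0, 0, 0.1], "slide": [-66.1, 80.5, 27.7], "jaw": 0}, {"dr": [0, 0, 0.1], "slide": [-63.1, 80.5, 55.3], "jaw": 0}, {"dr": [0, 0, 0.1], "slide": [-60.1, 80.6, 83.0], "jaw": 0}, {"dr": [0, 0, 0.1], "slide": [-54.1, 80.7, 83.0], "jaw": 0}, {"dr": [0, 0, 0.1], "slide": [-48.1, 80.8, 83.0], "jaw": 0}, {"dr": [0, 0, 0.1], "slide": [-48.1, 80.8, 83.0], "jaw": 0}]
---push
[{"dr": [0, 0, 0.0], "slide": [4.0, -5.0, 0.0], "jaw": 0}, {"dr": [0, 0, 0.0], "slide": [7.0, -5.0, 0.0], "jaw": 0}, {"dr": [0, 0, -0.32], "slide": [10.6, -4.3, 0.0], "jaw": 0}, {"dr": [0, 0, -0.7], "slide": [14.9, -3.8, 0.0], "jaw": 0}, {"dr": [0, 0, -1.2], "slide": [20.6, -3.3, 0.0], "jaw": 0}, {"dr": [0, 0, -1.7], "slide": [26.3, -3.3, 0.0], "jaw": 0}, {"dr": [0, 0, -2.2], "slide": [32.0, -3.6, 0.0], "jaw": 0}, {"dr": [0, 0, -2.7], "slide": [37.6, -4.4, 0.0], "jaw": 0}]
```

Emit:
{"fn": "step_arm", "kwargs": {
  "motion": [
    {"dr": [0, 0, 0.05], "slide": [-34.6, 40.2, 0.0], "jaw": 0},
    {"dr": [0, 0, 0.1], "slide": [-69.1, 80.5, 0.0], "jaw": 0},
    {"dr": [0, 0, 0.1], "slide": [-66.1, 80.5, 27.7], "jaw": 0},
    {"dr": [0, 0, 0.1], "slide": [-63.1, 80.5, 55.3], "jaw": 0},
    {"dr": [0, 0, 0.1], "slide": [-60.1, 80.6, 83.0], "jaw": 0},
    {"dr": [0, 0, 0.1], "slide": [-54.1, 80.7, 83.0], "jaw": 0},
    {"dr": [0, 0, 0.1], "slide": [-48.1, 80.8, 83.0], "jaw": 0},
    {"dr": [0, 0, 0.1], "slide": [-48.1, 80.8, 83.0], "jaw": 0}
  ]
}}

```text
clock: 3.2
position: [603.9, 204.6, 249.0]
ee_rot: [-0.098, 0.995, 0.001, 0.001]
contact_force: [-0.6, -0.2, 0.3]
gripper_width: 0.1
grasp_force: 0.0
```

Emit:
{"fn": "step_arm", "kwargs": {
  "motion": [
    {"dr": [0, 0, 0.0], "slide": [4.0, -5.0, 0.0], "jaw": 0},
    {"dr": [0, 0, 0.0], "slide": [7.0, -5.0, 0.0], "jaw": 0},
    {"dr": [0, 0, -0.32], "slide": [10.6, -4.3, 0.0], "jaw": 0},
    {"dr": [0, 0, -0.7], "slide": [14.9, -3.8, 0.0], "jaw": 0},
    {"dr": [0, 0, -1.2], "slide": [20.6, -3.3, 0.0], "jaw": 0},
    {"dr": [0, 0, -1.7], "slide": [26.3, -3.3, 0.0], "jaw": 0},
    {"dr": [0, 0, -2.2], "slide": [32.0, -3.6, 0.0], "jaw": 0},
    {"dr": [0, 0, -2.7], "slide": [37.6, -4.4, 0.0], "jaw": 0}
  ]
}}

```text
clock: 4.2
position: [569.7, 193.0, 248.0]
ee_rot: [-0.284, 0.959, -0.0, 0.003]
contact_force: [7.2, -0.8, -1.3]
gripper_width: 0.1
grasp_force: 2.4
```

```bash
python3 - <<'E'
from mv import *
s=arm.read_state(); c=load(); print(c,s["position"]-c[:3],yaw_now(),s["contact_force"])
def P(th,d=17,z=247): return [*(post(HR,th,80)-tang(th)*d),z,95.8+th]
rows([P(27+5.5*i) for i in range(1,9)],0)
E
```

```text
[567.674342524859, 192.74542445499526, 247.012, 122.81639977120184] [2.   0.29 1.03] 122.9541146426547 [ 7.21 -0.78 -1.26]
[{"dr": [0, 0, -0.69], "slide": [7.8, 1.3, 0.0], "jaw": 0}, {"dr": [0, 0, -1.37], "slide": [15.6, 1.8, 0.0], "jaw": 0}, {"dr": [0, 0, -2.06], "slide": [23.4, 1.6, 0.0], "jaw": 0}, {"dr": [0, 0, -2.75], "slide": [31.2, 0.6, 0.0], "jaw": 0}, {"dr": [0, 0, -3.44], "slide": [38.9, -1.2, 0.0], "jaw": 0}, {"dr": [0, 0, -4.12], "slide": [46.3, -3.6, 0.0], "jaw": 0}, {"dr": [0, 0, -4.81], "slide": [53.5, -6.8, 0.0], "jaw": 0}, {"dr": [0, 0, -5.5], "slide": [60.4, -10.6, 0.0], "jaw": 0}]
```

Emit:
{"fn": "step_arm", "kwargs": {
  "motion": [
    {"dr": [0, 0, -0.69], "slide": [7.8, 1.3, 0.0], "jaw": 0},
    {"dr": [0, 0, -1.37], "slide": [15.6, 1.8, 0.0], "jaw": 0},
    {"dr": [0, 0, -2.06], "slide": [23.4, 1.6, 0.0], "jaw": 0},
    {"dr": [0, 0, -2.75], "slide": [31.2, 0.6, 0.0], "jaw": 0},
    {"dr": [0, 0, -3.44], "slide": [38.9, -1.2, 0.0], "jaw": 0},
    {"dr": [0, 0, -4.12], "slide": [46.3, -3.6, 0.0], "jaw": 0},
    {"dr": [0, 0, -4.81], "slide": [53.5, -6.8, 0.0], "jaw": 0},
    {"dr": [0, 0, -5.5], "slide": [60.4, -10.6, 0.0], "jaw": 0}
  ]
}}

```text
clock: 5.2
position: [524.5, 152.8, 248.0]
ee_rot: [-0.623, 0.782, -0.0, 0.004]
contact_force: [4.5, 4.1, -0.1]
gripper_width: 0.1
grasp_force: 2.5
```

```bash
python3 - <<'E'
from mv import *
s=arm.read_state(); c=load(); print(c,s["position"]-c[:3],yaw_now(),s["contact_force"],s["joints"])
def P(th,d=17,z=247): return [*(post(HR,th,80)-tang(th)*d),z,95.8+th]
rows([P(71+1.5*i) for i in range(1,9)],0)
E
```

```text
[522.6581440679802, 151.10335586455534, 247.012, 166.81639977120184] [1.83 1.72 1.01] 167.03759656544702 [ 4.49  4.14 -0.05] [ 0.58  0.24 -0.16 -0.   -1.16 -0.81]
[{"dr": [0, 0, -0.19], "slide": [2.1, 0.4, 0.0], "jaw": 0}, {"dr": [0, 0, -0.37], "slide": [4.2, 0.7, 0.0], "jaw": 0}, {"dr": [0, 0, -0.56], "slide": [6.3, 1.1, 0.0], "jaw": 0}, {"dr": [0, 0, -0.75], "slide": [8.4, 1.3, 0.0], "jaw": 0}, {"dr": [0, 0, -0.94], "slide": [10.6, 1.5, 0.0], "jaw": 0}, {"dr": [0, 0, -1.12], "slide": [12.7, 1.6, 0.0], "jaw": 0}, {"dr": [0, 0, -1.31], "slide": [14.8, 1.7, 0.0], "jaw": 0}, {"dr": [0, 0, -1.5], "slide": [17.0, 1.8, 0.0], "jaw": 0}]
```

Emit:
{"fn": "step_arm", "kwargs": {
  "motion": [
    {"dr": [0, 0, -0.19], "slide": [2.1, 0.4, 0.0], "jaw": 0},
    {"dr": [0, 0, -0.37], "slide": [4.2, 0.7, 0.0], "jaw": 0},
    {"dr": [0, 0, -0.56], "slide": [6.3, 1.1, 0.0], "jaw": 0},
    {"dr": [0, 0, -0.75], "slide": [8.4, 1.3, 0.0], "jaw": 0},
    {"dr": [0, 0, -0.94], "slide": [10.6, 1.5, 0.0], "jaw": 0},
    {"dr": [0, 0, -1.12], "slide": [12.7, 1.6, 0.0], "jaw": 0},
    {"dr": [0, 0, -1.31], "slide": [14.8, 1.7, 0.0], "jaw": 0},
    {"dr": [0, 0, -1.5], "slide": [17.0, 1.8, 0.0], "jaw": 0}
  ]
}}

```text
clock: 6.2
position: [518.4, 136.7, 247.8]
ee_rot: [-0.7, 0.714, -0.0, 0.003]
contact_force: [3.4, 4.9, -0.4]
gripper_width: 0.0
grasp_force: 2.4
```

```bash
python3 - <<'E'
from mv import *
s=arm.read_state(); c=load(); print(c,s["position"]-c[:3],yaw_now(),s["contact_force"])
def P(th,d=17,z=247): return [*(post(HR,th,80)-tang(th)*d),z,95.8+th]
rows([P(83+0.5*i) for i in range(1,9)],0)
E
```

```text
[517.0283571794904, 134.96193400679482, 247.012, 178.81639977120184] [1.39 1.72 0.81] 178.85726986627952 [ 3.41  4.9  -0.42]
[{"dr": [0, 0, -0.06], "slide": [0.7, 0.1, 0.0], "jaw": 0}, {"dr": [0, 0, -0.12], "slide": [1.4, 0.2, 0.0], "jaw": 0}, {"dr": [0, 0, -0.19], "slide": [2.1, 0.4, 0.0], "jaw": 0}, {"dr": [0, 0, -0.25], "slide": [2.8, 0.5, 0.0], "jaw": 0}, {"dr": [0, 0, -0.31], "slide": [3.5, 0.6, 0.0], "jaw": 0}, {"dr": [0, 0, -0.37], "slide": [4.2, 0.7, 0.0], "jaw": 0}, {"dr": [0, 0, -0.44], "slide": [4.9, 0.8, 0.0], "jaw": 0}, {"dr": [0, 0, -0.5], "slide": [5.6, 0.9, 0.0], "jaw": 0}]
```

Emit:
{"fn": "step_arm", "kwargs": {
  "motion": [
    {"dr": [0, 0, -0.06], "slide": [0.7, 0.1, 0.0], "jaw": 0},
    {"dr": [0, 0, -0.12], "slide": [1.4, 0.2, 0.0], "jaw": 0},
    {"dr": [0, 0, -0.19], "slide": [2.1, 0.4, 0.0], "jaw": 0},
    {"dr": [0, 0, -0.25], "slide": [2.8, 0.5, 0.0], "jaw": 0},
    {"dr": [0, 0, -0.25], "slide": [2.8, 0.5, 0.0], "jaw": 0},
    {"dr": [0, 0, -0.25], "slide": [2.8, 0.5, 0.0], "jaw": 0},
    {"dr": [0, 0, -0.25], "slide": [2.8, 0.5, 0.0], "jaw": 0},
    {"dr": [0, 0, -0.25], "slide": [2.8, 0.5, 0.0], "jaw": 0}
  ]
}}

```text
clock: 7.2
position: [517.8, 133.9, 247.8]
ee_rot: [0.712, -0.702, 0.0, -0.003]
contact_force: [2.9, 4.9, -0.6]
gripper_width: 0.2
grasp_force: 2.2
```

Emit:
{"fn": "step_arm", "kwargs": {
  "motion": [
    {"dr": [0, 0, -0.06], "slide": [0.7, 0.1, 0.0], "jaw": 0},
    {"dr": [0, 0, -0.12], "slide": [1.4, 0.2, 0.0], "jaw": 0},
    {"dr": [0, 0, -0.19], "slide": [2.1, 0.3, 0.0], "jaw": 0},
    {"dr": [0, 0, -0.25], "slide": [2.8, 0.3, 0.0], "jaw": 0},
    {"dr": [0, 0, -0.25], "slide": [3.1, 0.3, 0.0], "jaw": 0},
    {"dr": [0, 0, -0.25], "slide": [3.1, 0.3, 0.0], "jaw": 0},
    {"dr": [0, 0, -0.25], "slide": [3.1, 0.3, 0.0], "jaw": 0},
    {"dr": [0, 0, -0.25], "slide": [3.1, 0.3, 0.0], "jaw": 0}
  ]
}}

```text
clock: 8.2
position: [517.3, 131.0, 247.7]
ee_rot: [0.724, -0.69, 0.0, -0.003]
contact_force: [3.2, 4.9, 0.4]
gripper_width: -0.2
grasp_force: 2.7
```

Emit:
{"fn": "step_arm", "kwargs": {
  "motion": [
    {"dr": [0, 0, -0.06], "slide": [0.7, 0.1, 0.0], "jaw": 0},
    {"dr": [0, 0, -0.12], "slide": [1.4, 0.2, 0.0], "jaw": 0},
    {"dr": [0, 0, -0.19], "slide": [2.1, 0.3, 0.0], "jaw": 0},
    {"dr": [0, 0, -0.25], "slide": [2.8, 0.3, 0.0], "jaw": 0},
    {"dr": [0, 0, -0.25], "slide": [3.1, 0.3, 0.0], "jaw": 0},
    {"dr": [0, 0, -0.25], "slide": [3.1, 0.3, 0.0], "jaw": 0},
    {"dr": [0, 0, -0.25], "slide": [3.1, 0.3, 0.0], "jaw": 0},
    {"dr": [0, 0, -0.25], "slide": [3.1, 0.3, 0.0], "jaw": 0}
  ]
}}

```text
clock: 9.2
position: [516.9, 129.9, 247.8]
ee_rot: [0.736, -0.677, -0.001, -0.004]
contact_force: [-0.5, 11.0, 1.2]
gripper_width: -0.1
grasp_force: 5.9
```

Emit:
{"fn": "step_arm", "kwargs": {
  "motion": [
    {"dr": [0, 0, 0], "slide": [0.3, 0, 0.0], "jaw": 0},
    {"dr": [0, 0, 0], "slide": [0.3, 0, 0.0], "jaw": 0},
    {"dr": [0, 0, 0], "slide": [0.3, 0, 0.0], "jaw": 0},
    {"dr": [0, 0, 0], "slide": [0.3, 0, 0.0], "jaw": 0},
    {"dr": [0, 0, 0], "slide": [0.3, 0, 0.0], "jaw": 0},
    {"dr": [0, 0, 0], "slide": [0.3, 0, 0.0], "jaw": 0},
    {"dr": [0, 0, 0], "slide": [0.3, 0, 0.0], "jaw": 0},
    {"dr": [0, 0, 0], "slide": [0.3, 0, 0.0], "jaw": 0}
  ]
}}

```text
clock: 10.2
position: [517.0, 129.8, 247.8]
ee_rot: [0.736, -0.677, -0.001, -0.004]
contact_force: [-0.6, 12.6, 1.2]
gripper_width: 0.2
grasp_force: 6.2
```

```bash
python3 - <<'E'
from mv import *
def P(th,d=17,z=247): return [*(post(HR,th,80)-tang(th)*d),z,95.8+th]
p=np.array(P(83)[:3]); psi=178.816
for sl,a in(((2.8,.5),-.25),((3.1,.3),-.25),((3.1,.3),-.25),((.3,0),0)):
    s,k=np.sin(np.radians(psi)),np.cos(np.radians(psi)); p[:2]+=sl[0]*np.array([-s,k])+sl[1]*np.array([k,s]); psi-=8*a
json.dump([*p.tolist(),psi],open("cmd.json","w")); st=arm.read_state(); print(load(),st["position"],yaw_now())
c=load(); tx=tang(psi-95.8)
a=[*(p[:2]-tx*25),247,psi]; b=[a[0],a[1],345,psi]
t=[*(HB-48*xr),345,95.8]; print(t)
pts=lin(c,a,2)+lin(a,b,2)+lin(b,t,12)
rows(pts[:8],85); rows(pts[8:],85)
E
```

```text
[516.1378429839293, 125.66870054693298, 247.0, 184.816] [516.96 129.83 247.79] 184.82752755324475
[np.float64(569.1457259762182), np.float64(-87.55070226478142), 345, 95.8]
[{"dr": [0, 0, -0.0], "slide": [-12.5, -0.0, 0.0], "jaw": 85}, {"dr": [0, 0, -0.0], "slide": [-25.0, -0.0, 0.0], "jaw": 85}, {"dr": [0, 0, -0.0], "slide": [-25.0, -0.0, -49.0], "jaw": 85}, {"dr": [0, 0, -0.0], "slide": [-25.0, -0.0, -98.0], "jaw": 85}, {"dr": [0, 0, 0.93], "slide": [-4.8, -2.9, -98.0], "jaw": 85}, {"dr": [0, 0, 1.85], "slide": [15.3, -5.8, -98.0], "jaw": 85}, {"dr": [0, 0, 2.78], "slide": [35.5, -8.7, -98.0], "jaw": 85}, {"dr": [0, 0, 3.71], "slide": [55.6, -11.6, -98.0], "jaw": 85}]
[{"dr": [0, 0, 0.93], "slide": [16.1, -12.6, 0.0], "jaw": 85}, {"dr": [0, 0, 1.85], "slide": [32.2, -25.1, 0.0], "jaw": 85}, {"dr": [0, 0, 2.78], "slide": [48.2, -37.6, 0.0], "jaw": 85}, {"dr": [0, 0, 3.71], "slide": [64.3, -50.1, 0.0], "jaw": 85}, {"dr": [0, 0, 4.64], "slide": [80.4, -62.6, 0.0], "jaw": 85}, {"dr": [0, 0, 5.56], "slide": [96.5, -75.1, 0.0], "jaw": 85}, {"dr": [0, 0, 6.49], "slide": [112.5, -87.6, 0.0], "jaw": 85}, {"dr": [0, 0, 7.42], "slide": [128.6, -100.1, 0.0], "jaw": 85}]
```

Emit:
{"fn": "step_arm", "kwargs": {
  "motion": [
    {"dr": [0, 0, 0], "slide": [-12.5, 0, 0.0], "jaw": 0},
    {"dr": [0, 0, 0], "slide": [-25.0, 0, 0.0], "jaw": 0},
    {"dr": [0, 0, 0], "slide": [-25.0, 0, -49.0], "jaw": 0},
    {"dr": [0, 0, 0], "slide": [-25.0, 0, -98.0], "jaw": 0},
    {"dr": [0, 0, 0.93], "slide": [-4.8, -2.9, -98.0], "jaw": 85},
    {"dr": [0, 0, 1.85], "slide": [15.3, -5.8, -98.0], "jaw": 85},
    {"dr": [0, 0, 2.78], "slide": [35.5, -8.7, -98.0], "jaw": 85},
    {"dr": [0, 0, 3.71], "slide": [55.6, -11.6, -98.0], "jaw": 85}
  ]
}}

```text
clock: 11.2
position: [531.9, 70.6, 344.7]
ee_rot: [-0.536, 0.844, -0.0, -0.001]
contact_force: [0.3, 0.1, -0.6]
gripper_width: 72.3
grasp_force: 0.0
```

Emit:
{"fn": "step_arm", "kwargs": {
  "motion": [
    {"dr": [0, 0, 0.93], "slide": [16.1, -12.6, 0.0], "jaw": 85},
    {"dr": [0, 0, 1.85], "slide": [32.2, -25.1, 0.0], "jaw": 85},
    {"dr": [0, 0, 2.78], "slide": [48.2, -37.6, 0.0], "jaw": 85},
    {"dr": [0, 0, 3.71], "slide": [64.3, -50.1, 0.0], "jaw": 85},
    {"dr": [0, 0, 4.64], "slide": [80.4, -62.6, 0.0], "jaw": 85},
    {"dr": [0, 0, 5.56], "slide": [96.5, -75.1, 0.0], "jaw": 85},
    {"dr": [0, 0, 6.49], "slide": [112.5, -87.6, 0.0], "jaw": 85},
    {"dr": [0, 0, 7.42], "slide": [128.6, -100.1, 0.0], "jaw": 85}
  ]
}}

```text
clock: 12.2
position: [568.7, -88.1, 344.6]
ee_rot: [-0.048, 0.999, -0.0, -0.001]
contact_force: [-0.6, 0.0, -0.8]
gripper_width: 84.8
grasp_force: 0.0
```

```bash
python3 - <<'E'
from mv import *
optics.get_image("top");optics.get_image("top")
c=cam("wrist"); im=optics.get_image("wrist"); cv2.imwrite("pics/w2.png",im)
e=HB-48*xr
for n,P in(("tabtop",[*e,301]),("tabtop+y",[*(e+14*yr),301]),("tabtop-y",[*(e-14*yr),301]),("bluepost",[*post(HB,90),270]),("bluehinge",[*HB,240]),("redpost",[*post(HR,90),270]),("redhinge",[*HR,240])): print(n,proj(c,P))
s=arm.read_state();print(s["position"],yaw_now(),s["contact_force"],s["clock"])
E
```

```text
tabtop [327.97 276.93]
tabtop+y [356.85 276.82]
tabtop-y [299.1  277.04]
bluepost [327.58 188.3 ]
bluehinge [327.97 305.61]
redpost [708.14 186.72]
redhinge [631.7  304.49]
[568.72 -88.02 344.4 ] 95.75999403644796 [-0.58 -0.62 -0.98] 12.35
```

View pics/w2.png

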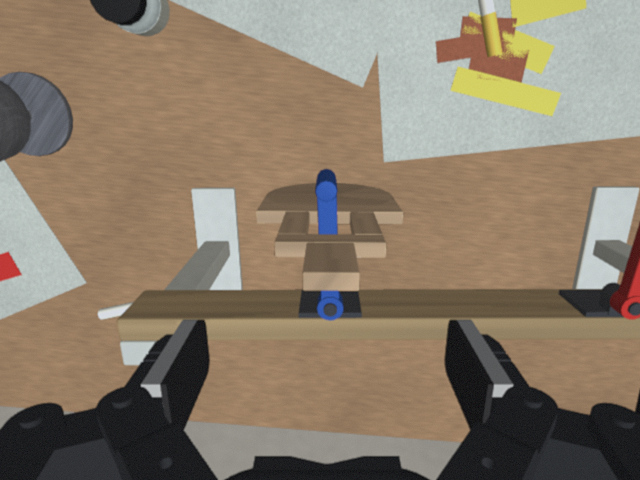

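The tab top spans (303–358, 271–290), which is about 2 mm further towards the hinge and 1.2 mm to +y from predicted. Blue post and hinge match.

Emit:
{"fn": "step_arm", "kwargs": {
  "motion": [
    {"dr": [0, 0, 0], "slide": [-2, 1.2, 25], "jaw": 85},
    {"dr": [0, 0, 0], "slide": [-2, 1.2, 55], "jaw": 85},
    {"dr": [0, 0, 0], "slide": [-2, 1.2, 82], "jaw": 85},
    {"dr": [0, 0, 0], "slide": [-2, 1.2, 82], "jaw": 60},
    {"dr": [0, 0, 0], "slide": [-2, 1.2, 82], "jaw": 40},
    {"dr": [0, 0, 0], "slide": [-2, 1.2, 82], "jaw": 20},
    {"dr": [0, 0, 0], "slide": [-2, 1.2, 82], "jaw": 20},
    {"dr": [0, 0, 0], "slide": [-2, 1.2, 82], "jaw": 20}
  ]
}}

```text
clock: 13.35
position: [571.5, -86.1, 264.4]
ee_rot: [-0.051, 0.999, -0.0, 0.001]
contact_force: [-0.9, 1.6, 4.3]
gripper_width: 27.1
grasp_force: 59.6
```

Emit:
{"fn": "step_arm", "kwargs": {
  "motion": [
    {"dr": [0, 0, 0], "slide": [0, 0, -4], "jaw": 20},
    {"dr": [0, 0, 0], "slide": [0, 0, -9], "jaw": 20},
    {"dr": [0, 0, 0], "slide": [0, 0, -15], "jaw": 20},
    {"dr": [0, 0, 0], "slide": [0, 0, -22], "jaw": 20},
    {"dr": [0, 0, 0], "slide": [0, 0, -29], "jaw": 20},
    {"dr": [0, 0, 0], "slide": [0, 0, -35], "jaw": 20},
    {"dr": [0, 0, 0], "slide": [0, 0, -38], "jaw": 20},
    {"dr": [0, 0, 0], "slide": [0, 0, -38], "jaw": 20}
  ]
}}

```text
clock: 14.35
position: [570.9, -86.1, 301.2]
ee_rot: [-0.05, 0.999, 0.0, 0.0]
contact_force: [0.4, 0.2, -2.0]
gripper_width: 26.9
grasp_force: 59.1
```

```bash
python3 - <<'E'
from mv import *
c=cam("wrist"); im=optics.get_image("wrist"); cv2.imwrite("pics/w3.png",im)
s=arm.read_state();print(s["position"],yaw_now(),s["contact_force"],s["wrist_torque"])
e=s["position"]; 
for n,P in(("bluepost",[*post(HB,90),270]),("tabtop",[e[0],e[1],338])): print(n,proj(c,P))
S=optics.get_image("scene");Tp=optics.get_image("top"); 
a=cv2.resize(Tp[130:215,170:420],None,fx=3.2,fy=3.2,interpolation=cv2.INTER_CUBIC)
b=cv2.resize(S[200:340,290:470],None,fx=2.2,fy=2.2,interpolation=cv2.INTER_CUBIC); w=cv2.resize(im[120:400,160:500],None,fx=1.15,fy=1.15)
H=max(b.shape[0],w.shape[0]); Z=np.zeros((H,800,3),np.uint8); Z[:b.shape[0],:b.shape[1]]=b; Z[:w.shape[0],400:400+w.shape[1]]=w[:, :400]
cv2.imwrite("pics/c3.png",np.vstack([a,Z])); print(a.shape,Z.shape)
E
```

```text
[570.79 -86.07 300.91] 95.7804584911435 [-0.16 -0.32 -2.22] [-0.01 -0.    0.02]
bluepost [322.21 204.04]
tabtop [324.97 383.96]
(272, 800, 3) (322, 800, 3)
```

View pics/c3.png

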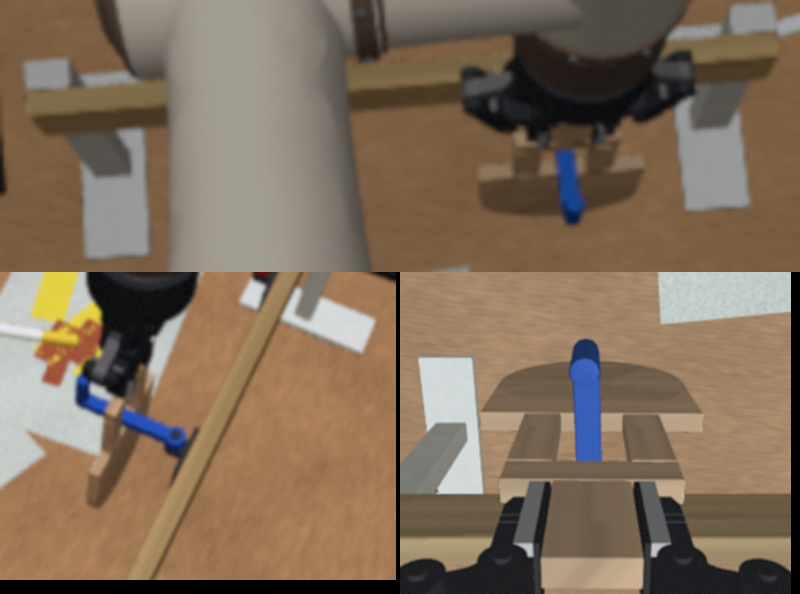

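The template is lifted cleanly with about 2 N of weight, and the blue post (585,365 in the crop) sits near the middle of the window. I now slide it off.

Emit:
{"fn": "step_arm", "kwargs": {
  "motion": [
    {"dr": [0, 0, 0], "slide": [6, 0, 0], "jaw": 20},
    {"dr": [0, 0, 0], "slide": [14, 0, 0], "jaw": 20},
    {"dr": [0, 0, 0], "slide": [23, 0, 0], "jaw": 20},
    {"dr": [0, 0, 0], "slide": [33, 0, 0], "jaw": 20},
    {"dr": [0, 0, 0], "slide": [44, 0, 0], "jaw": 20},
    {"dr": [0, 0, 0], "slide": [56, 0, 0], "jaw": 20},
    {"dr": [0, 0, 0], "slide": [68, 0, 0], "jaw": 20},
    {"dr": [0, 0, 0], "slide": [74, 0, 0], "jaw": 20}
  ]
}}

```text
clock: 15.5
position: [496.4, -93.7, 301.3]
ee_rot: [-0.05, 0.999, 0.0, 0.0]
contact_force: [0.5, -0.6, -2.0]
gripper_width: 27.3
grasp_force: 59.1
```

```bash
python3 - <<'E'
from mv import *
tp=optics.get_image("scene"); cv2.imwrite("pics/s4.png",tp)
h=cv2.cvtColor(tp,cv2.COLOR_BGR2HSV); k=cv2.inRange(h,(0,150,80),(8,255,255))|cv2.inRange(h,(172,150,80),(180,255,255))
z=np.zeros_like(k); z[140:240,340:440]=k[140:240,340:440]; ys,xs=np.nonzero(z); print(len(xs), [(xs[i],ys[i]) for i in (xs.argmin(),xs.argmax(),ys.argmin(),ys.argmax())] if len(xs) else 0)
c=cam("scene")
for th in(80,85,90,95): print(th,proj(c,[*post(HR,th),270]),proj(c,[*HR,240]))
s=arm.read_state();print(s["position"],yaw_now(),s["contact_force"])
# cmd: after tab grasp (569.146,-87.551,345)+(-2,1.2,82) , lift 38, x 74
p=np.array([569.146,-87.551]); p+= -xr*(72)+yr*1.2
json.dump([*p.tolist(),301.,95.8],open("cmd.json","w")); print(load())
E
```

```text
424 [(np.int64(370), np.int64(174)), (np.int64(414), np.int64(194)), (np.int64(373), np.int64(166)), (np.int64(407), np.int64(200))]
80 [375.94 165.08] [409.37 194.85]
85 [374.03 167.43] [409.37 194.85]
90 [372.39 169.94] [409.37 194.85]
95 [371.04 172.58] [409.37 194.85]
[496.   -93.68 301.32] 95.7776178795005 [-0.53  0.06 -2.84]
[497.3933214077077, -93.6331965465776, 301.0, 95.8]
```

```bash
python3 - <<'E'
from mv import *
u=(post(HR,87)-HR)/85; c=load(); A=[*(HR+120*u),301.,92.8]; print(A)
rows(lin(c,A,7),20)
rows(lin(A,[*(HR+45*u),301.,92.8],8),20,False)
E
```

```text
[np.float64(476.84326351902797), np.float64(110.43802762452641), 301.0, 92.8]
[{"dr": [0, 0, 0.05], "slide": [-0.0, 29.3, 0.0], "jaw": 20}, {"dr": [0, 0, 0.11], "slide": [-0.1, 58.6, 0.0], "jaw": 20}, {"dr": [0, 0, 0.16], "slide": [-0.1, 87.9, 0.0], "jaw": 20}, {"dr": [0, 0, 0.21], "slide": [-0.1, 117.2, 0.0], "jaw": 20}, {"dr": [0, 0, 0.27], "slide": [-0.1, 146.5, 0.0], "jaw": 20}, {"dr": [0, 0, 0.32], "slide": [-0.2, 175.8, 0.0], "jaw": 20}, {"dr": [0, 0, 0.38], "slide": [-0.2, 205.1, 0.0], "jaw": 20}, {"dr": [0, 0, 0.38], "slide": [-0.2, 205.1, 0.0], "jaw": 20}]
[{"dr": [0, 0, -0.01], "slide": [-9.4, 0.0, 0.0], "jaw": 20}, {"dr": [0, 0, -0.01], "slide": [-18.7, 0.0, 0.0], "jaw": 20}, {"dr": [0, 0, -0.01], "slide": [-28.1, 0.0, 0.0], "jaw": 20}, {"dr": [0, 0, -0.01], "slide": [-37.5, 0.0, 0.0], "jaw": 20}, {"dr": [0, 0, -0.01], "slide": [-46.9, 0.0, 0.0], "jaw": 20}, {"dr": [0, 0, -0.01], "slide": [-56.2, 0.0, 0.0], "jaw": 20}, {"dr": [0, 0, -0.01], "slide": [-65.6, 0.0, 0.0], "jaw": 20}, {"dr": [0, 0, -0.01], "slide": [-75.0, 0.1, 0.0], "jaw": 20}]
```

Emit:
{"fn": "step_arm", "kwargs": {
  "motion": [
    {"dr": [0, 0, 0.05], "slide": [0, 15, 0.0], "jaw": 20},
    {"dr": [0, 0, 0.11], "slide": [0, 45, 0.0], "jaw": 20},
    {"dr": [0, 0, 0.16], "slide": [-0.1, 80, 0.0], "jaw": 20},
    {"dr": [0, 0, 0.21], "slide": [-0.1, 115, 0.0], "jaw": 20},
    {"dr": [0, 0, 0.27], "slide": [-0.1, 150, 0.0], "jaw": 20},
    {"dr": [0, 0, 0.32], "slide": [-0.2, 182, 0.0], "jaw": 20},
    {"dr": [0, 0, 0.38], "slide": [-0.2, 200, 0.0], "jaw": 20},
    {"dr": [0, 0, 0.38], "slide": [-0.2, 205.1, 0.0], "jaw": 20}
  ]
}}

```text
clock: 16.55
position: [476.8, 111.5, 301.0]
ee_rot: [-0.025, 1.0, -0.0, 0.0]
contact_force: [-0.4, -0.4, -2.0]
gripper_width: 27.2
grasp_force: 59.4
```

```bash
python3 - <<'E'
from mv import *
optics.get_image("top"); optics.get_image("top")
c=cam("wrist"); im=optics.get_image("wrist"); cv2.imwrite("pics/w5.png",im)
s=arm.read_state();print(s["position"],yaw_now(),s["contact_force"],s["clock"])
for th in (85,87,89): print(th,proj(c,[*post(HR,th),270]))
print("hinge",proj(c,[*HR,240])); 
e=s["position"]; t=np.radians(92.8); ty=np.array([np.cos(t),np.sin(t)])
for d in(-15,15): 
  for z in(277,277-54): print("window",d,z,proj(c,[*(e[:2]+d*ty),z]))
for d in(-14,14): print("tab",proj(c,[*(e[:2]+d*ty),338]))
E
```

```text
[476.84 110.26 300.96] 92.74955200196544 [-0.12 -0.43 -1.13] 16.7
85 [331.15 352.93]
87 [325.02 352.84]
89 [318.88 352.94]
hinge [325.54 442.53]
window -15 277 [290.33 294.06]
window -15 223 [298.19 250.7 ]
window 15 277 [358.41 293.99]
window 15 223 [351.52 250.64]
tab [277.12 384.99]
tab [369.54 384.9 ]
```

View pics/w5.png

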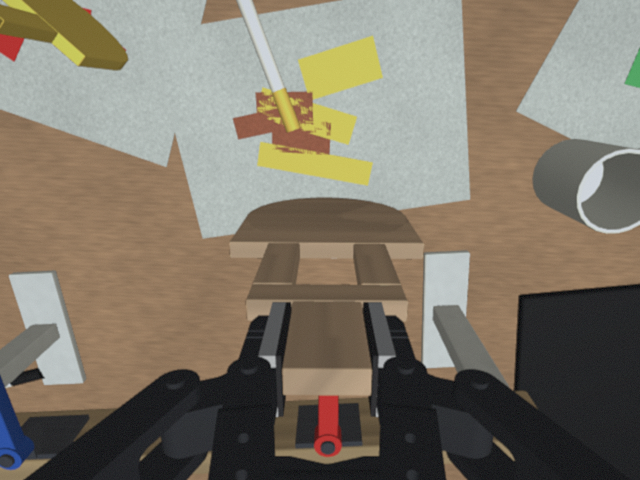

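The window's inner edges are at u≈298 and 354 (centre ≈327). The red arm, between (328,400) and (328,445), is in line, so I slide the template on.

Emit:
{"fn": "step_arm", "kwargs": {
  "motion": [
    {"dr": [0, 0, 0], "slide": [-6, 0, 0], "jaw": 20},
    {"dr": [0, 0, 0], "slide": [-13, 0, 0], "jaw": 20},
    {"dr": [0, 0, 0], "slide": [-20, 0, 0], "jaw": 20},
    {"dr": [0, 0, 0], "slide": [-27, 0, 0], "jaw": 20},
    {"dr": [0, 0, 0], "slide": [-34, 0, 0], "jaw": 20},
    {"dr": [0, 0, 0], "slide": [-40, 0, 0], "jaw": 20},
    {"dr": [0, 0, 0], "slide": [-44, 0, 0], "jaw": 20},
    {"dr": [0, 0, 0], "slide": [-46, 0, 0], "jaw": 20}
  ]
}}

```text
clock: 17.7
position: [522.9, 112.8, 300.9]
ee_rot: [-0.024, 1.0, -0.0, -0.0]
contact_force: [-0.5, -0.1, -0.9]
gripper_width: 27.2
grasp_force: 59.5
```

Emit:
{"fn": "step_arm", "kwargs": {
  "motion": [
    {"dr": [0, 0, 0], "slide": [-5, 0, 0], "jaw": 20},
    {"dr": [0, 0, 0], "slide": [-11, 0, 0], "jaw": 20},
    {"dr": [0, 0, 0], "slide": [-17, 0, 0], "jaw": 20},
    {"dr": [0, 0, 0], "slide": [-23, 0, 0], "jaw": 20},
    {"dr": [0, 0, 0], "slide": [-27, 0, 0], "jaw": 20},
    {"dr": [0, 0, 0], "slide": [-28, 0, 0], "jaw": 20},
    {"dr": [0, 0, 0], "slide": [-28, 0, 0], "jaw": 20},
    {"dr": [0, 0, 0], "slide": [-28, 0, 0], "jaw": 20}
  ]
}}

```text
clock: 18.7
position: [550.6, 114.0, 301.1]
ee_rot: [-0.024, 1.0, 0.0, 0.0]
contact_force: [0.4, -0.6, -2.1]
gripper_width: 26.9
grasp_force: 59.5
```

```bash
python3 - <<'E'
from mv import *
optics.get_image("top")
im=optics.get_image("wrist"); S=optics.get_image("scene")
s=arm.read_state();print(s["position"],yaw_now(),s["contact_force"],s["wrist_torque"],s["clock"])
b=cv2.resize(S[130:270,330:470],None,fx=2.8,fy=2.8,interpolation=cv2.INTER_CUBIC); w=im[100:492,130:538][:380]
Z=np.zeros((392,800,3),np.uint8); Z[:392,:392]=b; Z[:w.shape[0],392:392+w.shape[1]]=w; cv2.imwrite("pics/c6.png",Z)
E
```

```text
[550.58 114.06 301.13] 92.74535716472498 [ 0.16  0.5  -2.69] [-0.04  0.   -0.01] 18.85
```

View pics/c6.png

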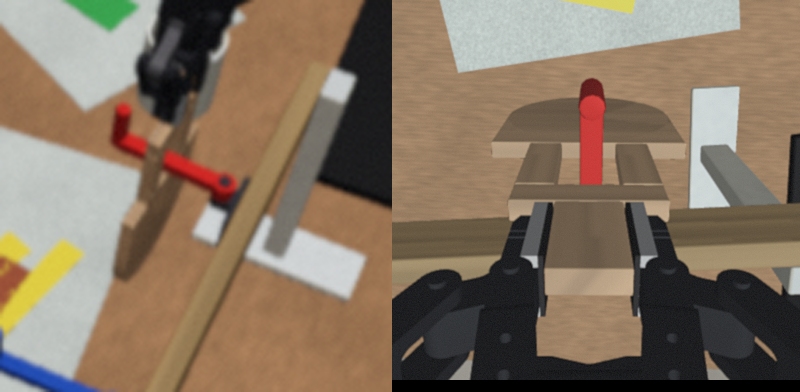

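The scene view shows the template on the red arm mid-way, clear of the post. The wrist view shows the red post at (592,108) centred between the legs. Now I lower it.

Emit:
{"fn": "step_arm", "kwargs": {
  "motion": [
    {"dr": [0, 0, 0], "slide": [0, 0, 6], "jaw": 20},
    {"dr": [0, 0, 0], "slide": [0, 0, 13], "jaw": 20},
    {"dr": [0, 0, 0], "slide": [0, 0, 20], "jaw": 20},
    {"dr": [0, 0, 0], "slide": [0, 0, 27], "jaw": 20},
    {"dr": [0, 0, 0], "slide": [0, 0, 32], "jaw": 20},
    {"dr": [0, 0, 0], "slide": [0, 0, 35], "jaw": 20},
    {"dr": [0, 0, 0], "slide": [0, 0, 36], "jaw": 20},
    {"dr": [0, 0, 0], "slide": [0, 0, 36.5], "jaw": 20}
  ]
}}

```text
clock: 19.85
position: [550.8, 114.0, 264.9]
ee_rot: [-0.024, 1.0, 0.0, 0.0]
contact_force: [-0.7, -0.4, -0.2]
gripper_width: 27.1
grasp_force: 59.5
```

Emit:
{"fn": "step_arm", "kwargs": {
  "motion": [
    {"dr": [0, 0, 0], "slide": [0, 0, 0.3], "jaw": 20},
    {"dr": [0, 0, 0], "slide": [0, 0, 0.3], "jaw": 29},
    {"dr": [0, 0, 0], "slide": [0, 0, 0.3], "jaw": 36},
    {"dr": [0, 0, 0], "slide": [0, 0, 0.3], "jaw": 50},
    {"dr": [0, 0, 0], "slide": [0, 0, 0.3], "jaw": 60},
    {"dr": [0, 0, 0], "slide": [0, 0, 0.3], "jaw": 60},
    {"dr": [0, 0, 0], "slide": [0, 0, 0.3], "jaw": 60},
    {"dr": [0, 0, 0], "slide": [0, 0, 0.3], "jaw": 60}
  ]
}}

```text
clock: 20.85
position: [550.7, 114.0, 264.2]
ee_rot: [-0.024, 1.0, 0.0, -0.0]
contact_force: [0.8, -0.0, -0.3]
gripper_width: 60.1
grasp_force: 0.0
```

Emit:
{"fn": "step_arm", "kwargs": {
  "motion": [
    {"dr": [0, 0, 0], "slide": [0, 0, -5], "jaw": 60},
    {"dr": [0, 0, 0], "slide": [0, 0, -15], "jaw": 60},
    {"dr": [0, 0, 0], "slide": [0, 0, -30], "jaw": 60},
    {"dr": [0, 0, 0], "slide": [0, 0, -50], "jaw": 60},
    {"dr": [0, 0, 0], "slide": [0, 0, -75], "jaw": 60},
    {"dr": [0, 0, 0], "slide": [0, 0, -90], "jaw": 60},
    {"dr": [0, 0, 0], "slide": [0, 0, -90], "jaw": 60},
    {"dr": [0, 0, 0], "slide": [0, 0, -90], "jaw": 60}
  ]
}}

```text
clock: 21.85
position: [550.3, 114.0, 353.3]
ee_rot: [-0.024, 1.0, -0.0, -0.001]
contact_force: [-0.6, 1.0, -0.6]
gripper_width: 60.0
grasp_force: 0.0
```

```bash
python3 - <<'E'
from mv import *
optics.get_image("top")
c=cam("wrist"); im=optics.get_image("wrist"); S=optics.get_image("scene")
s=arm.read_state();print(s["position"],yaw_now(),s["contact_force"],s["clock"])
u=(post(HR,87)-HR)/85
for d in (45,50): print("tabtop@",d,proj(c,[*(HR+d*u),301]))
print("post",proj(c,[*post(HR,87),270]),"hinge",proj(c,[*HR,240]))
b=cv2.resize(S[130:270,330:470],None,fx=2.8,fy=2.8,interpolation=cv2.INTER_CUBIC); w=im[90:482,120:528][:380]; print("wrist crop origin (120,90) at 392,0")
Z=np.zeros((392,800,3),np.uint8); Z[:392,:392]=b; Z[:w.shape[0],392:392+w.shape[1]]=w; cv2.imwrite("pics/c7.png",Z)
json.dump([*load()[:2],0,0],open("/dev/null","w"))
t=np.radians(92.8); p=np.array(load()[:2])+74*np.array([np.sin(t),-np.cos(t)]); json.dump([*p.tolist(),354.2,92.8],open("cmd.json","w")); print(load())
E
```

```text
[550.38 113.94 353.17] 92.74044895186337 [-0.24  0.8  -0.51] 22.0
tabtop@ 45 [325.73 271.82]
tabtop@ 50 [325.7  262.65]
post [325.66 181.51] hinge [326.13 296.96]
wrist crop origin (120,90) at 392,0
[550.7773051605172, 114.05193105851882, 354.2, 92.8]
```

View pics/c7.png

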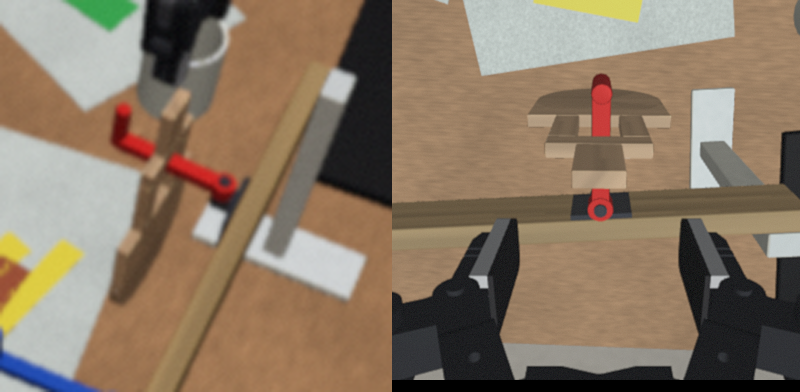

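The template hangs on the red arm, released: tab top at crop (599,179), about 46 mm from the hinge. Next is the blue hook.

```bash
python3 - <<'E'
from mv import *
def P(th,d=17,z=247): return [*(post(HB,th,80)+tang(th)*d),z,95.8+th]
c=load(); a=P(90,40,354); pts=lin(c,a,10)+lin(a,P(90,40),3)+lin(P(90,40),P(90,24),2)
rows(pts[:8],0);rows(pts[8:],0)
print("push")
rows([P(90,20),P(90,17)]+[P(90-x) for x in(2,5,9,13,17,21)],0)
for k in range(3): rows([P(69-17*k*2.35+-5*i) for i in range(1,9)] if 0 else [P(69-40*k-5*i) for i in range(1,9)],0) if k<1 else None
E
```

```text
[{"dr": [0, 0, -1.16], "slide": [2.1, -24.4, 0.0], "jaw": 0}, {"dr": [0, 0, -2.33], "slide": [4.3, -48.8, 0.0], "jaw": 0}, {"dr": [0, 0, -3.49], "slide": [6.4, -73.2, 0.1], "jaw": 0}, {"dr": [0, 0, -4.65], "slide": [8.5, -97.6, 0.1], "jaw": 0}, {"dr": [0, 0, -5.81], "slide": [10.7, -121.9, 0.1], "jaw": 0}, {"dr": [0, 0, -6.98], "slide": [12.8, -146.3, 0.1], "jaw": 0}, {"dr": [0, 0, -8.14], "slide": [15.0, -170.7, 0.1], "jaw": 0}, {"dr": [0, 0, -9.3], "slide": [17.1, -195.1, 0.2], "jaw": 0}]
[{"dr": [0, 0, -1.16], "slide": [24.1, -4.5, -0.0], "jaw": 0}, {"dr": [0, 0, -2.33], "slide": [48.1, -9.0, 0.0], "jaw": 0}, {"dr": [0, 0, -2.33], "slide": [48.1, -9.0, 35.7], "jaw": 0}, {"dr": [0, 0, -2.33], "slide": [48.1, -9.0, 71.3], "jaw": 0}, {"dr": [0, 0, -2.33], "slide": [48.1, -9.0, 107.0], "jaw": 0}, {"dr": [0, 0, -2.33], "slide": [40.5, -6.5, 107.0], "jaw": 0}, {"dr": [0, 0, -2.33], "slide": [33.0, -3.9, 107.0], "jaw": 0}, {"dr": [0, 0, -2.33], "slide": [33.0, -3.9, 107.0], "jaw": 0}]
push
[{"dr": [0, 0, 0.0], "slide": [-4.0, -0.0, 0.0], "jaw": 0}, {"dr": [0, 0, 0.0], "slide": [-7.0, -0.
[... 160 characters left out ...]
"slide": [-19.8, 1.6, 0.0], "jaw": 0}, {"dr": [0, 0, 1.63], "slide": [-25.5, 1.7, 0.0], "jaw": 0}, {"dr": [0, 0, 2.13], "slide": [-31.2, 1.4, 0.0], "jaw": 0}, {"dr": [0, 0, 2.63], "slide": [-36.8, 0.7, 0.0], "jaw": 0}]
[{"dr": [0, 0, 0.62], "slide": [-7.1, 1.2, 0.0], "jaw": 0}, {"dr": [0, 0, 1.25], "slide": [-14.2, 1.8, 0.0], "jaw": 0}, {"dr": [0, 0, 1.87], "slide": [-21.3, 1.7, 0.0], "jaw": 0}, {"dr": [0, 0, 2.5], "slide": [-28.4, 1.0, 0.0], "jaw": 0}, {"dr": [0, 0, 3.12], "slide": [-35.4, -0.3, 0.0], "jaw": 0}, {"dr": [0, 0, 3.75], "slide": [-42.3, -2.2, 0.0], "jaw": 0}, {"dr": [0, 0, 4.37], "slide": [-49.0, -4.7, 0.0], "jaw": 0}, {"dr": [0, 0, 5.0], "slide": [-55.4, -7.7, 0.0], "jaw": 0}]
```

Emit:
{"fn": "step_arm", "kwargs": {
  "motion": [
    {"dr": [0, 0, -1.16], "slide": [2.1, -24.4, 0.0], "jaw": 0},
    {"dr": [0, 0, -2.33], "slide": [4.3, -48.8, 0.0], "jaw": 0},
    {"dr": [0, 0, -3.49], "slide": [6.4, -73.2, 0.1], "jaw": 0},
    {"dr": [0, 0, -4.65], "slide": [8.5, -97.6, 0.1], "jaw": 0},
    {"dr": [0, 0, -5.81], "slide": [10.7, -121.9, 0.1], "jaw": 0},
    {"dr": [0, 0, -6.98], "slide": [12.8, -146.3, 0.1], "jaw": 0},
    {"dr": [0, 0, -8.14], "slide": [15.0, -170.7, 0.1], "jaw": 0},
    {"dr": [0, 0, -9.3], "slide": [17.1, -195.1, 0.2], "jaw": 0}
  ]
}}

```text
clock: 23.0
position: [542.7, -82.4, 353.4]
ee_rot: [-0.626, 0.78, 0.0, -0.0]
contact_force: [0.2, -0.7, 0.0]
gripper_width: -0.1
grasp_force: 0.0
```

Emit:
{"fn": "step_arm", "kwargs": {
  "motion": [
    {"dr": [0, 0, -1.16], "slide": [24.1, -4.5, 0], "jaw": 0},
    {"dr": [0, 0, -2.33], "slide": [48.1, -9.0, 0.0], "jaw": 0},
    {"dr": [0, 0, -2.33], "slide": [48.1, -9.0, 35.7], "jaw": 0},
    {"dr": [0, 0, -2.33], "slide": [48.1, -9.0, 71.3], "jaw": 0},
    {"dr": [0, 0, -2.33], "slide": [48.1, -9.0, 107.0], "jaw": 0},
    {"dr": [0, 0, -2.33], "slide": [40.5, -6.5, 107.0], "jaw": 0},
    {"dr": [0, 0, -2.33], "slide": [33.0, -3.9, 107.0], "jaw": 0},
    {"dr": [0, 0, -2.33], "slide": [33.0, -3.9, 107.0], "jaw": 0}
  ]
}}

```text
clock: 24.0
position: [540.4, -113.9, 249.0]
ee_rot: [0.742, -0.67, 0.001, -0.001]
contact_force: [-0.0, -0.6, 0.8]
gripper_width: 0.5
grasp_force: 0.0
```

Emit:
{"fn": "step_arm", "kwargs": {
  "motion": [
    {"dr": [0, 0, 0.0], "slide": [-4.0, 0, 0.0], "jaw": 0},
    {"dr": [0, 0, 0.0], "slide": [-7.0, 0, 0.0], "jaw": 0},
    {"dr": [0, 0, 0.25], "slide": [-9.8, 0.5, 0.0], "jaw": 0},
    {"dr": [0, 0, 0.63], "slide": [-14.1, 1.1, 0.0], "jaw": 0},
    {"dr": [0, 0, 1.13], "slide": [-19.8, 1.6, 0.0], "jaw": 0},
    {"dr": [0, 0, 1.63], "slide": [-25.5, 1.7, 0.0], "jaw": 0},
    {"dr": [0, 0, 2.13], "slide": [-31.2, 1.4, 0.0], "jaw": 0},
    {"dr": [0, 0, 2.63], "slide": [-36.8, 0.7, 0.0], "jaw": 0}
  ]
}}

```text
clock: 25.0
position: [534.5, -79.4, 247.7]
ee_rot: [-0.606, 0.796, -0.001, -0.001]
contact_force: [-0.7, -5.3, 0.9]
gripper_width: 0.0
grasp_force: 2.5
```

Emit:
{"fn": "step_arm", "kwargs": {
  "motion": [
    {"dr": [0, 0, 0.62], "slide": [-7.1, 1.2, 0.0], "jaw": 0},
    {"dr": [0, 0, 1.25], "slide": [-14.2, 1.8, 0.0], "jaw": 0},
    {"dr": [0, 0, 1.87], "slide": [-21.3, 1.7, 0.0], "jaw": 0},
    {"dr": [0, 0, 2.5], "slide": [-28.4, 1.0, 0.0], "jaw": 0},
    {"dr": [0, 0, 3.12], "slide": [-35.4, -0.3, 0.0], "jaw": 0},
    {"dr": [0, 0, 3.75], "slide": [-42.3, -2.2, 0.0], "jaw": 0},
    {"dr": [0, 0, 4.37], "slide": [-49.0, -4.7, 0.0], "jaw": 0},
    {"dr": [0, 0, 5.0], "slide": [-55.4, -7.7, 0.0], "jaw": 0}
  ]
}}

```text
clock: 26.0
position: [554.6, -27.3, 247.2]
ee_rot: [-0.297, 0.955, 0.0, -0.003]
contact_force: [-6.2, -1.2, 2.6]
gripper_width: -0.5
grasp_force: 2.7
```

```bash
python3 - <<'E'
from mv import *
s=arm.read_state(); c=load(); print(c,s["position"]-c[:3],s["contact_force"],yaw_now())
def P(th,d=17,z=247): return [*(post(HB,th,80)+tang(th)*d),z,95.8+th]
rows([P(29-2.5*i) for i in range(1,9)],0)
rows([P(9-.5*i) for i in range(1,5)],0,False)
E
```

```text
[557.2354023689373, -26.713608795217866, 247.0, 124.79999999999998] [-2.66 -0.6   0.15] [-6.23 -1.2   2.56] 124.55526128030851
[{"dr": [0, 0, 0.31], "slide": [-3.5, 0.6, 0.0], "jaw": 0}, {"dr": [0, 0, 0.62], "slide": [-7.1, 1.2, 0.0], "jaw": 0}, {"dr": [0, 0, 0.94], "slide": [-10.6, 1.5, 0.0], "jaw": 0}, {"dr": [0, 0, 1.25], "slide": [-14.2, 1.7, 0.0], "jaw": 0}, {"dr": [0, 0, 1.56], "slide": [-17.8, 1.8, 0.0], "jaw": 0}, {"dr": [0, 0, 1.87], "slide": [-21.3, 1.6, 0.0], "jaw": 0}, {"dr": [0, 0, 2.19], "slide": [-24.9, 1.4, 0.0], "jaw": 0}, {"dr": [0, 0, 2.5], "slide": [-28.4, 1.0, 0.0], "jaw": 0}]
[{"dr": [0, 0, 0.06], "slide": [-0.7, 0.1, 0.0], "jaw": 0}, {"dr": [0, 0, 0.12], "slide": [-1.4, 0.3, 0.0], "jaw": 0}, {"dr": [0, 0, 0.19], "slide": [-2.1, 0.4, 0.0], "jaw": 0}, {"dr": [0, 0, 0.25], "slide": [-2.8, 0.5, 0.0], "jaw": 0}, {"dr": [0, 0, 0.25], "slide": [-2.8, 0.5, 0.0], "jaw": 0}, {"dr": [0, 0, 0.25], "slide": [-2.8, 0.5, 0.0], "jaw": 0}, {"dr": [0, 0, 0.25], "slide": [-2.8, 0.5, 0.0], "jaw": 0}, {"dr": [0, 0, 0.25], "slide": [-2.8, 0.5, 0.0], "jaw": 0}]
```

Emit:
{"fn": "step_arm", "kwargs": {
  "motion": [
    {"dr": [0, 0, 0.31], "slide": [-3.5, 0.6, 0.0], "jaw": 0},
    {"dr": [0, 0, 0.62], "slide": [-7.1, 1.2, 0.0], "jaw": 0},
    {"dr": [0, 0, 0.94], "slide": [-10.6, 1.5, 0.0], "jaw": 0},
    {"dr": [0, 0, 1.25], "slide": [-14.2, 1.7, 0.0], "jaw": 0},
    {"dr": [0, 0, 1.56], "slide": [-17.8, 1.8, 0.0], "jaw": 0},
    {"dr": [0, 0, 1.87], "slide": [-21.3, 1.6, 0.0], "jaw": 0},
    {"dr": [0, 0, 2.19], "slide": [-24.9, 1.4, 0.0], "jaw": 0},
    {"dr": [0, 0, 2.5], "slide": [-28.4, 1.0, 0.0], "jaw": 0}
  ]
}}

```text
clock: 27.0
position: [577.4, -9.5, 246.9]
ee_rot: [-0.128, 0.992, 0.0, -0.003]
contact_force: [-6.2, 2.0, 3.5]
gripper_width: 0.0
grasp_force: 2.7
```

Emit:
{"fn": "step_arm", "kwargs": {
  "motion": [
    {"dr": [0, 0, 0.06], "slide": [-0.7, 0.1, 0.0], "jaw": 0},
    {"dr": [0, 0, 0.12], "slide": [-1.4, 0.2, 0.0], "jaw": 0},
    {"dr": [0, 0, 0.19], "slide": [-2.1, 0.3, 0.0], "jaw": 0},
    {"dr": [0, 0, 0.25], "slide": [-2.8, 0.3, 0.0], "jaw": 0},
    {"dr": [0, 0, 0.25], "slide": [-2.8, 0.3, 0.0], "jaw": 0},
    {"dr": [0, 0, 0.25], "slide": [-2.8, 0.3, 0.0], "jaw": 0},
    {"dr": [0, 0, 0.25], "slide": [-2.8, 0.3, 0.0], "jaw": 0},
    {"dr": [0, 0, 0.25], "slide": [-2.8, 0.3, 0.0], "jaw": 0}
  ]
}}

```text
clock: 28.0
position: [580.1, -8.4, 246.9]
ee_rot: [-0.111, 0.994, 0.0, -0.003]
contact_force: [-5.6, 2.0, 2.5]
gripper_width: 0.0
grasp_force: 2.6
```

Emit:
{"fn": "step_arm", "kwargs": {
  "motion": [
    {"dr": [0, 0, 0.06], "slide": [-0.7, 0.1, 0.0], "jaw": 0},
    {"dr": [0, 0, 0.12], "slide": [-1.4, 0.1, 0.0], "jaw": 0},
    {"dr": [0, 0, 0.19], "slide": [-2.1, 0.2, 0.0], "jaw": 0},
    {"dr": [0, 0, 0.25], "slide": [-2.6, 0.2, 0.0], "jaw": 0},
    {"dr": [0, 0, 0.25], "slide": [-2.6, 0.2, 0.0], "jaw": 0},
    {"dr": [0, 0, 0.25], "slide": [-2.6, 0.2, 0.0], "jaw": 0},
    {"dr": [0, 0, 0.25], "slide": [-2.6, 0.2, 0.0], "jaw": 0},
    {"dr": [0, 0, 0.25], "slide": [-2.6, 0.2, 0.0], "jaw": 0}
  ]
}}

```text
clock: 29.0
position: [582.6, -7.5, 246.9]
ee_rot: [-0.094, 0.996, 0.0, -0.003]
contact_force: [-5.3, 2.0, 2.4]
gripper_width: -0.3
grasp_force: 2.6
```

Emit:
{"fn": "step_arm", "kwargs": {
  "motion": [
    {"dr": [0, 0, 0.06], "slide": [-0.7, 0, 0.0], "jaw": 0},
    {"dr": [0, 0, 0.12], "slide": [-1.4, 0, 0.0], "jaw": 0},
    {"dr": [0, 0, 0.19], "slide": [-2.1, 0, 0.0], "jaw": 0},
    {"dr": [0, 0, 0.25], "slide": [-2.8, 0, 0.0], "jaw": 0},
    {"dr": [0, 0, 0.25], "slide": [-3, 0, 0.0], "jaw": 0},
    {"dr": [0, 0, 0.25], "slide": [-3, 0, 0.0], "jaw": 0},
    {"dr": [0, 0, 0.25], "slide": [-3, 0, 0.0], "jaw": 0},
    {"dr": [0, 0, 0.25], "slide": [-3, 0, 0.0], "jaw": 0}
  ]
}}

```text
clock: 30.0
position: [585.5, -6.8, 246.8]
ee_rot: [-0.076, 0.997, 0.001, -0.003]
contact_force: [-6.2, 3.0, 2.5]
gripper_width: 0.1
grasp_force: 2.6
```

Emit:
{"fn": "step_arm", "kwargs": {
  "motion": [
    {"dr": [0, 0, 0.06], "slide": [-0.7, 0, 0.0], "jaw": 0},
    {"dr": [0, 0, 0.12], "slide": [-1.4, 0, 0.0], "jaw": 0},
    {"dr": [0, 0, 0.19], "slide": [-2.1, 0, 0.0], "jaw": 0},
    {"dr": [0, 0, 0.25], "slide": [-2.8, 0, 0.0], "jaw": 0},
    {"dr": [0, 0, 0.25], "slide": [-3, 0, 0.0], "jaw": 0},
    {"dr": [0, 0, 0.25], "slide": [-3, 0, 0.0], "jaw": 0},
    {"dr": [0, 0, 0.25], "slide": [-3, 0, 0.0], "jaw": 0},
    {"dr": [0, 0, 0.25], "slide": [-3, 0, 0.0], "jaw": 0}
  ]
}}

```text
clock: 31.0
position: [588.5, -6.4, 246.7]
ee_rot: [-0.059, 0.998, 0.001, -0.003]
contact_force: [-5.0, 1.7, 2.1]
gripper_width: 0.1
grasp_force: 2.6
```

Emit:
{"fn": "step_arm", "kwargs": {
  "motion": [
    {"dr": [0, 0, 0.06], "slide": [-0.7, 0, 0.0], "jaw": 0},
    {"dr": [0, 0, 0.12], "slide": [-1.4, 0, 0.0], "jaw": 0},
    {"dr": [0, 0, 0.19], "slide": [-2.1, 0, 0.0], "jaw": 0},
    {"dr": [0, 0, 0.25], "slide": [-2.8, 0, 0.0], "jaw": 0},
    {"dr": [0, 0, 0.25], "slide": [-3, 0, 0.0], "jaw": 0},
    {"dr": [0, 0, 0.25], "slide": [-3, 0, 0.0], "jaw": 0},
    {"dr": [0, 0, 0.25], "slide": [-3, 0, 0.0], "jaw": 0},
    {"dr": [0, 0, 0.25], "slide": [-3, 0, 0.0], "jaw": 0}
  ]
}}

```text
clock: 32.0
position: [590.9, -6.1, 246.5]
ee_rot: [-0.041, 0.999, 0.0, -0.003]
contact_force: [-6.5, 2.9, 2.3]
gripper_width: -0.0
grasp_force: 3.1
```

Emit:
{"fn": "step_arm", "kwargs": {
  "motion": [
    {"dr": [0, 0, 0], "slide": [-0.5, 0, 0.0], "jaw": 0},
    {"dr": [0, 0, 0], "slide": [-1, 0, 0.0], "jaw": 0},
    {"dr": [0, 0, 0], "slide": [-1.5, 0, 0.0], "jaw": 0},
    {"dr": [0, 0, 0], "slide": [-2, 0, 0.0], "jaw": 0},
    {"dr": [0, 0, 0], "slide": [-2, 0, 0.0], "jaw": 0},
    {"dr": [0, 0, 0], "slide": [-2, 0, 0.0], "jaw": 0},
    {"dr": [0, 0, 0], "slide": [-2, 0, 0.0], "jaw": 0},
    {"dr": [0, 0, 0], "slide": [-2, 0, 0.0], "jaw": 0}
  ]
}}

```text
clock: 33.0
position: [591.5, -6.0, 246.3]
ee_rot: [-0.041, 0.999, 0.0, -0.005]
contact_force: [-10.7, 3.1, 3.6]
gripper_width: -0.0
grasp_force: 4.6
```

Stop found. I add 0.5 mm and hold.

Emit:
{"fn": "step_arm", "kwargs": {
  "motion": [
    {"dr": [0, 0, 0], "slide": [-0.5, 0, 0.0], "jaw": 0},
    {"dr": [0, 0, 0], "slide": [-0.5, 0, 0.0], "jaw": 0},
    {"dr": [0, 0, 0], "slide": [-0.5, 0, 0.0], "jaw": 0},
    {"dr": [0, 0, 0], "slide": [-0.5, 0, 0.0], "jaw": 0},
    {"dr": [0, 0, 0], "slide": [-0.5, 0, 0.0], "jaw": 0},
    {"dr": [0, 0, 0], "slide": [-0.5, 0, 0.0], "jaw": 0},
    {"dr": [0, 0, 0], "slide": [-0.5, 0, 0.0], "jaw": 0},
    {"dr": [0, 0, 0], "slide": [-0.5, 0, 0.0], "jaw": 0}
  ]
}}

```text
clock: 34.0
position: [591.7, -6.0, 246.3]
ee_rot: [-0.041, 0.999, 0.0, -0.006]
contact_force: [-10.9, 3.1, 4.3]
gripper_width: 0.2
grasp_force: 5.0
```

Emit:
{"fn": "step_arm", "kwargs": {
  "motion": [
    {"dr": [0, 0, 0], "slide": [15, 0, 0.0], "jaw": 0},
    {"dr": [0, 0, 0], "slide": [40, 0, 0.0], "jaw": 0},
    {"dr": [0, 0, 0], "slide": [40, 0, -40], "jaw": 0},
    {"dr": [0, 0, 0], "slide": [40, -20, -85], "jaw": 0},
    {"dr": [0, 0, 0], "slide": [50, -40, -110], "jaw": 0},
    {"dr": [0, 0, 0], "slide": [60, -60, -110], "jaw": 0},
    {"dr": [0, 0, 0], "slide": [60, -60, -110], "jaw": 0},
    {"dr": [0, 0, 0], "slide": [60, -60, -110], "jaw": 0}
  ]
}}

```text
clock: 35.0
position: [541.0, -71.1, 355.8]
ee_rot: [-0.041, 0.999, 0.0, -0.001]
contact_force: [0.0, 0.1, -0.3]
gripper_width: -0.0
grasp_force: 0.0
```

```bash
python3 - <<'E'
from mv import *
s=arm.read_state(); print(s["position"],s["contact_force"],s["clock"])
c=cam("wrist"); im=optics.get_image("wrist"); S=optics.get_image("scene"); 
b=S[130:350,220:470]; b=cv2.resize(b,None,fx=1.6,fy=1.6,interpolation=cv2.INTER_CUBIC); w=cv2.resize(im,(400,300)); Z=np.zeros((352,800,3),np.uint8); Z[:b.shape[0],:400]=b; Z[:300,400:]=w; cv2.imwrite("pics/c8.png",Z)
u=(post(HR,87)-HR)/85
print("scale .625:",proj(c,[*post(HB,0),270])*.625,proj(c,[*(HR+46*u),301])*.625,proj(c,[*post(HR,87),270])*.625)
E
```

```text
[540.98 -71.11 355.8 ] [ 0.04  0.11 -0.28] 35.0
scale .625: [269.62 221.22] [420.33 193.79] [406.49 139.16]
```

View pics/c8.png

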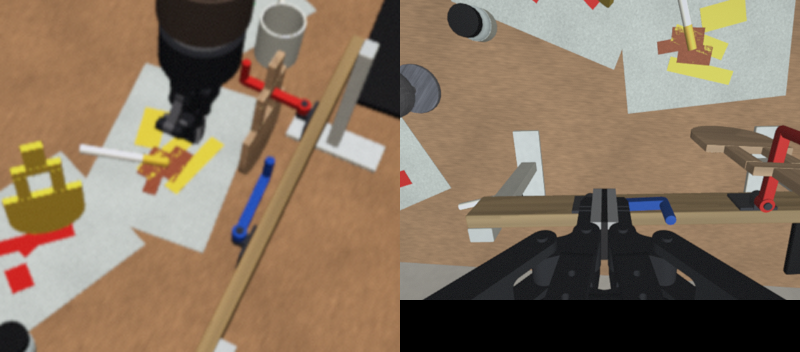

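The blue arm is folded, with its post at (670,221) in the right-hand picture as predicted for 0°. The template hangs on the red arm and the robot is clear. I am handing the job in.

```bash
python3 -c "
from bench import arm
print(arm.job_done())"
```

```text
the job is handed in; nothing more can be done
None
```

I handed the job in at about 35 s: the red hook is out and was pressed home at about 12 N, the template hangs released on it about 46 mm from the hinge, and the blue hook is folded and was pressed home at about 11 N. The hand-in gave no verdict, so I have only my own readings and pictures to say it passed.

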